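# Dry-lay the plaster ornament on the overdoor panel

### The arm

A 6-joint arm with a two-finger parallel gripper is mounted at the origin on the work surface. World frame = base frame: x ahead of the robot, y to its left, z up, the work surface at z = 0. Lengths are in m, angles in rad, forces in N, time in s.
With the tool pointing down it reaches from about 0.225 to 0.875 m from the base axis. Payload 3.4 kg.
Tool frame: the origin (TCP) lies at the very end of the fingers, on their centre line; the grasp point (between the pads) lies behind it (manip.grasp_offset is the z of the grasp point in the tool frame, in m); z points along the fingers, y is the line along which they close (so a half turn about z gives the same grasp; the last joint's range is limited). The gripper opens to 85 mm and grips with 20 to 120 N. Pads are 22 mm wide; open, the fingers measure 114 mm over their backs; the gripper's body (76 mm by 85 mm) begins 54 mm behind the grasp point. The pads swing forward as they close: fully open they stand 13 mm farther back than shut.
Start: joints at [-1.428, 0.276, 1.505, -0, 1.361, -0.121], TCP at [0.15, -0.555, 0.231] pointing down, gripper open.
Joint ranges: [-2.89, 2.89], [-0.75, 2.08], [0.22, 2.7], [-1.18, 4.32], [0.11, 2.71], [-2.7, 2.7]. Speed limits (rad/s): [2.57, 2.57, 3.14, 3.14, 3.14, 3.14].

### API

Orientations are given as a unit quaternion [w, x, y, z].
In Python, from rig import manip gives the robot as it stands.
- The arm moves only by the shell command python3 -m pendant 'ROWS' [FORCE]. ROWS is JSON, a list of rows, each an object of numbers: "dx", "dy", "dz": the shift along the tool's x, y, z in m; "rx", "ry", "rz": the turn, a rotation vector about the tool's x, y, z in degrees; "hand": the finger opening in m, from 0 to 0.0854. In form: [{"dx": .., "dy": .., "dz": .., "rx": .., "ry": .., "rz": .., "hand": ..}, ...]. A call has 1 to 12 rows; each row shifts and turns the commanded pose from where the row before left it, along the tool's axes as they then stand; what a row does not reach is not made up. A row lasts 1/12 s, in which the tool goes at most 41.7 mm and 7.16 degrees, less where a joint would pass 70% of its speed; a pose out of reach is approached as far as the arm can. A call is refused whole if a number of a shift passes 0.0417 or a number of a turn 7.16, either way. A call with a gripper value outside its range is refused whole. The fingers move at their own pace and stop on an object; FORCE is the grip in N (left out, the last holds). Time passes only in rows, so rows that do not move let the fingers close. It gives the time, the measured TCP pose, the force, the opening and the grip force at its end, in the units of the state.
- manip.get_state(): the state, without advancing time (a new reading comes with each control period).
- manip.get_image(name): name is "scene" or "side" or "wrist"; returns a dict with "frame" (480x640x3 uint8, red, green, blue), "fx", "fy", "cx", "cy" (pixels), "position" and "attitude" of the camera in the world; the wrist camera has in their place "mount" (4x4, takes a point from camera to tool coordinates, whose origin is the TCP and whose axes are the flange's). Camera axes: x right, y up, looking along -z (the intrinsics and any distortion apply to the point x, -y, -z); pixel columns grow to the right and rows downward; lengths in m; the calibration is good to about 2 mm. A picture is of the moment at which its call begins: read the wrist's pose just before it. There is no depth.
- manip.sign_off(): hands the job in; it is judged then, once.
The state is a dict: "clock": time; "qpos": joint angles; "qd": joint speeds; "effort": joint torques, N m; "position": TCP position; "ee_rot": TCP orientation; "contact_force": force on the tool from outside, world axes, zero at the start; "moment": the same for the moment, N m; "width": finger opening in m; "gripper_force": force on a finger pad.
Only numpy, scipy, OpenCV 4.12 (cv2) and the standard library are available. Lean on these libraries where they do the work, as an engineer would, in place of code of your own. Each camera call takes 0.05 s, during which the arm holds its last target. There are 200 camera calls.

### The job

Dry-lay the five casts on the blue framed panel as they will be glued: the gold rosette flat on the crossing of the chalk lines with the red boss centred on top of it, the white shell behind it (on the side away from the robot), the gold leaf to its left and the red leaf to its right, left and right as the robot sees them. Shell and leaves lie flat and straight on the chalk lines, the shell's hinge and the leaves' stems pointing at the rosette with about 10 mm of bare panel between. The casts are brittle, so set each one down rather than dropping it, and leave the paint can, sanding block and brush where they are.

Things in the scene. Friction and masses are not known exactly. Their poses are not given: they have to be found in the camera images.
- panel: Blue panel lying face up, fixed, left or right of the robot. Origin: on the underside, below the crossing of the two pale chalk lines; +x (away from the robot) along one line, +y (robot's left) along the other, z up. Flat field 12 mm above the origin, x = -65 to 115 mm, y = -145 to 145 mm; round it a dark moulding 15 mm wide, 8 mm higher, with a gold line.
- drying_board: Plain grey board with old blue paint marks, fixed, on the other side from the panel; all five casts start lying on it. 225 x 325 mm, 6 mm thick, top 6 mm above the table. Origin: on the underside, 11 mm nearer the robot than its centre.
- rosette: Gilded round flower rosette with a flat round seat (33 mm across) in the middle. Diameter 60 mm, sides straight up to 12 mm, then sloping in; seat 17 mm above the underside. Origin: centre of the underside, z up; its turn does not matter. 70 g.
- boss: Small round domed boss, red-brown, with a ring of beads. Diameter 32 mm, sides straight up to 13 mm, 23 mm high at the crown. Origin: centre of the underside, z up; its turn does not matter. 25 g.
- shell: White scallop shell: a ribbed disc 52 mm across, 13 mm high (ribs to 15 mm), and a hinge block 24 mm wide reaching out to x = -32 mm. Origin: centre of the disc's underside, z up, +x from the hinge to the scalloped edge. Grasp across y. In place its +x is the panel's +x; 72 mm from the rosette's origin gives the 10 mm gap. 60 g.
- gold_leaf: Gilded acanthus leaf, 90 mm long, flat. Origin: centre of underside, z up, +x along the midrib from the narrow stem (13 mm wide, end at x = -45 mm) to the scroll tip (22 mm disc at x = 34, 6 mm to -y). Middle, x = -25 to 25 mm: 34 mm wide, parallel sides 12 mm high; grasp there across y. Top 15. In place +x is the panel's +y; 85 mm from the rosette's origin gives the 10 mm gap. 60 g.
- red_leaf: Red-brown acanthus leaf, 90 mm long, flat. Origin: centre of underside, z up, +x along the midrib from the narrow stem (13 mm wide, end at x = -45 mm) to the scroll tip (22 mm disc at x = 34, 6 mm to +y). Middle, x = -25 to 25 mm: 34 mm wide, parallel sides 12 mm high; grasp there across y. Top 15. In place +x is the panel's -y; 85 mm from the rosette's origin gives the 10 mm gap. 60 g.
- paint_can: Bystander: steel paint can, blue label, wire bail, 108 mm in diameter (bail out to 66 mm from the axis), 126 mm high, standing beyond the boards. Origin: centre of its underside.
- sanding_block: Bystander: dark grey sanding block, 68 x 100 mm, 27 mm high, on the table beyond the boards on the robot's left. Origin: centre of its underside.
- brush: Bystander: flat paint brush, wooden handle, steel ferrule, gold-tipped bristles, 200 mm long, 52 mm wide, 15 mm high, lying beyond the boards on the robot's right. Origin: on its underside near the ferrule; +x towards the bristles.
Mind the look-alikes: they are no part of the job. What is shaped like the gold_leaf but green or purple is not meant. There is more than one size of the shell; the job needs the smaller.

How it is judged:
At the end, for the whole second after the job is handed in: Rosette flat within 10 mm of the crossing; boss upright on it within 6 mm; shell behind, gold leaf left, red leaf right, flat, hinge or stem to the rosette, gap 10 +/- 8 mm, centre within 12 mm of its line, axis within 12 mm of the rosette centre; all at rest (x of rosette in the frame of panel between -0.01 and 0.01 m and y of rosette in the frame of panel between -0.01 and 0.01 m and z of rosette in the frame of panel between 0.009 and 0.015 m and angle between each of rosette, boss, shell, gold_leaf, red_leaf's own z axis and vertical below 0.1 rad and linear speed of each of rosette, boss, shell, gold_leaf, red_leaf below 0.02 m/s and z of shell in the frame of panel between 0.009 and 0.015 m and z of gold_leaf in the frame of panel between 0.009 and 0.015 m and z of red_leaf in the frame of panel between 0.009 and 0.015 m and horizontal distance between boss and rosette below 0.006 m and z of boss in the frame of rosette between 0.014 and 0.02 m and x of rosette in the frame of shell between -0.08 and -0.064 m and y of rosette in the frame of shell between -0.012 and 0.012 m and y of shell in the frame of panel between -0.012 and 0.012 m and x of shell in the frame of panel above 0.04 m and x of rosette in the frame of gold_leaf between -0.093 and -0.077 m and y of rosette in the frame of gold_leaf between -0.012 and 0.012 m and x of gold_leaf in the frame of panel between -0.012 and 0.012 m and y of gold_leaf in the frame of panel above 0.04 m and x of rosette in the frame of red_leaf between -0.093 and -0.077 m and y of rosette in the frame of red_leaf between -0.012 and 0.012 m and x of red_leaf in the frame of panel between -0.012 and 0.012 m and y of red_leaf in the frame of panel below -0.04 m); the robot touches nothing.
It fails at once if the paint can is pushed more than 20 mm from its place (distance of paint_can from where it was at the start of the episode above 0.02 m).
It fails at once if the sanding block is pushed more than 20 mm from its place (distance of sanding_block from where it was at the start of the episode above 0.02 m).
It fails at once if the brush is pushed more than 20 mm from its place (distance of brush from where it was at the start of the episode above 0.02 m).
It fails at once if a cast is dropped or thrown (faster than 0.6 m/s out of the fingers: a fall of about 18 mm) ((linear speed of rosette above 0.6 m/s and contact force between the fingers and rosette below 0.05 N) or (linear speed of boss above 0.6 m/s and contact force between the fingers and boss below 0.05 N) or (linear speed of shell above 0.6 m/s and contact force between the fingers and shell below 0.05 N) or (linear speed of gold_leaf above 0.6 m/s and contact force between the fingers and gold_leaf below 0.05 N) or (linear speed of red_leaf above 0.6 m/s and contact force between the fingers and red_leaf below 0.05 N)).
It also fails if it takes over 118 s, if anything falls off the work surface, if the arm or the gripper's body presses on something with over 40 N, if the wrist force passes 120 N, or if a joint passes its speed limit or range.

## Working session

There is one attempt and no reset: what is moved stays moved. The work goes in short steps, Python scripts to look and compute and a shell command to move; the robot and the scene stay as the last step left them, time stands still between calls to the robot, and variables do not carry over. Pictures are saved under pics/ and viewed, at most 14 in all, crops included, and the job is handed in when it is done.

```bash
mkdir -p pics; ls
cat > h.py <<'E'
import numpy as np, cv2
from scipy.spatial.transform import Rotation as R
from rig import manip
def q2R(q): return R.from_quat(q,scalar_first=True).as_matrix()
def grab(name,fn=None):
    s=manip.get_state(); im=manip.get_image(name)
    if name=='wrist':
        T=np.eye(4);T[:3,:3]=q2R(s['ee_rot']);T[:3,3]=s['position'];T=T@np.array(im['mount'])
        im['Rc'],im['pc']=T[:3,:3],T[:3,3]
    else:
        a=np.array(im['attitude']); im['Rc']=a if a.shape==(3,3) else q2R(a); im['pc']=np.array(im['position'])
    if fn: cv2.imwrite('pics/'+fn,im['frame'][:,:,::-1]); np.save('pics/'+fn+'.npy',{k:v for k,v in im.items()},allow_pickle=True)
    return im
def load(fn): return np.load('pics/'+fn+'.npy',allow_pickle=True).item()
def ray(im,u,v):
    d=im['Rc']@np.array([(u-im['cx'])/im['fx'],-(v-im['cy'])/im['fy'],-1.]);return im['pc'],d
def atz(im,u,v,z):
    p,d=ray(im,u,v);return p+d*(z-p[2])/d[2]
def proj(im,P):
    c=(np.atleast_2d(P)-im['pc'])@im['Rc'];return np.c_[im['cx']-im['fx']*c[:,0]/c[:,2],im['cy']+im['fy']*c[:,1]/c[:,2]]
def tri(obs):
    A=np.zeros((3,3));b=np.zeros(3)
    for im,u,v in obs:
        p,d=ray(im,u,v);d=d/np.linalg.norm(d);M=np.eye(3)-np.outer(d,d);A+=M;b+=M@p
    return np.linalg.solve(A,b)
E
python3 - <<'E'
from h import *
for n in ['scene','side','wrist']:
    im=grab(n,n+'0.png'); print(n,{k:(v if not hasattr(v,'shape') else np.round(v,3).tolist()) for k,v in im.items() if k!='frame'})
s=manip.get_state();print(s,manip.grasp_offset)
E
```

```text
pics
scene {'fx': 537.6878176047012, 'fy': 537.6878176047012, 'cx': 319.00455858794385, 'cy': 243.75263399223243, 'position': [1.529, -0.088, 0.854], 'attitude': [0.675, 0.315, 0.292, 0.6], 'Rc': [[0.11, -0.626, 0.772], [0.994, 0.082, -0.075], [-0.017, 0.776, 0.631]], 'pc': [1.529, -0.088, 0.854]}
side {'fx': 594.5025002234115, 'fy': 594.5025002234115, 'cx': 326.60554701468004, 'cy': 238.8876702712228, 'position': [0.496, 0.96, 0.799], 'attitude': [-0.036, -0.007, 0.436, 0.899], 'Rc': [[-0.997, 0.059, -0.045], [-0.072, -0.616, 0.784], [0.019, 0.785, 0.619]], 'pc': [0.496, 0.96, 0.799]}
wrist {'fx': 370.72923981442773, 'fy': 370.72923981442773, 'cx': 316.2433030880313, 'cy': 242.91651662172012, 'mount': [[-0.001, 0.961, 0.276, 0.07], [1.0, 0.001, -0.0, 0.0], [-0.0, 0.276, -0.961, -0.142], [0.0, 0.0, 0.0, 1.0]], 'Rc': [[0.26, 0.928, 0.267], [-0.966, 0.25, 0.071], [-0.001, -0.276, 0.961]], 'pc': [0.218, -0.537, 0.373]}
{'clock': 0.15, 'qpos': array([-1.42796858e+00,  2.76448186e-01,  1.50580181e+00, -1.76550133e-05,
        1.36070874e+00, -1.21004050e-01]), 'qd': array([ 8.13078296e-04, -1.24340281e-03, -4.11280713e-03,  6.55730914e-04,
        8.89817168e-05, -2.98748249e-04]), 'effort': array([ 1.17315660e-03, -4.17143834e+01, -2.46034545e+01, -4.88576177e-05,
        7.60662952e-03, -1.27225027e-05]), 'position': array([ 0.1498817 , -0.55473061,  0.23065546]), 'ee_rot': array([-6.82902772e-04,  9.91311234e-01,  1.31535437e-01, -1.60846963e-05]), 'contact_force': array([ 0.25756722, -0.46510221, -0.32658528]), 'moment': array([ 0.03736566,  0.01093392, -0.00368204]), 'gripper_force': 0.0, 'width': 0.08504122866750223} -0.0187
```

View pics/scene0.png

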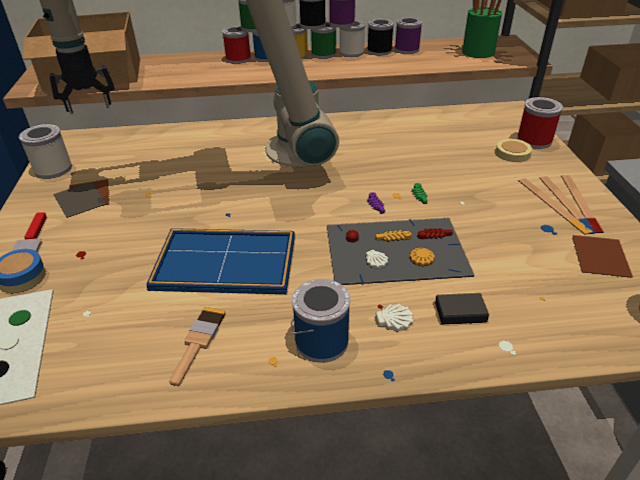

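View pics/side0.png

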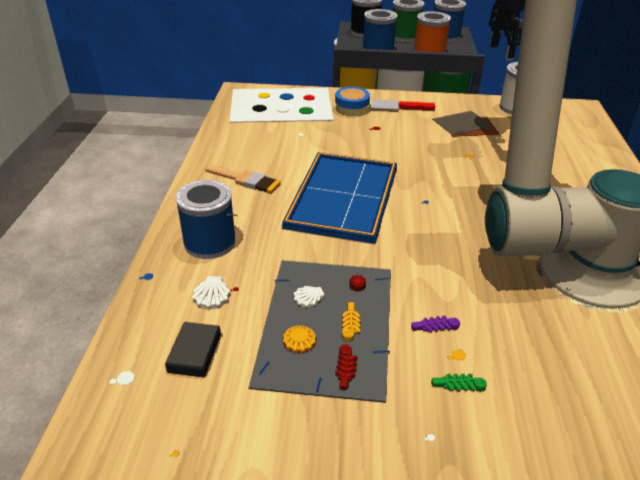

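View pics/wrist0.png

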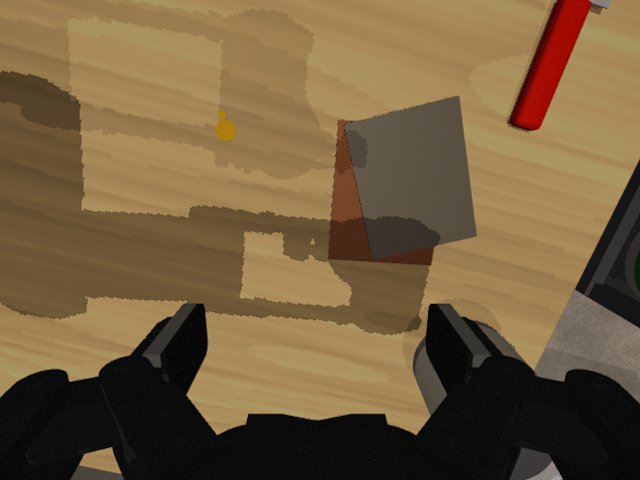

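Scene view: panel at (222,260), board at (400,250). On the board are the boss (352,236), gold leaf (394,236), red leaf (434,233), shell (376,258) and rosette (423,257). There are two white shells, (376,258) and (395,316). The first fits: it is smaller and on the board. The leaf-shaped things are gold (394,236), red (434,233), purple (376,202) and green (419,192); the last two are look-alikes off the board. Side view shows the same: shell (308,296), boss (357,283), gold leaf (350,320), red leaf (346,366), rosette (299,339).

Run:
```python
from h import *
a=load('scene0.png');b=load('side0.png')
for n,p,q in [('boss',(352,236),(357,283)),('gold',(394,236),(350,320)),('red',(434,233),(346,366)),('shell',(376,258),(308,296)),('ros',(423,257),(299,339)),('cross',(223,259),(350,194)),('bigshell',(395,317),(211,292)),('canTop',(321,297),(205,197))]:
    P=tri([(a,*p),(b,*q)]);print(n,P.round(3),(proj(a,P)[0]-p).round(1),(proj(b,P)[0]-q).round(1))
# enlarged crop
c=a['frame'][180:345,320:490,::-1]; d=b['frame'][255:400,180:500,::-1]
c=cv2.resize(c,None,fx=3,fy=3,interpolation=2)
cv2.imwrite('pics/crop1.png',c)
```

```text
boss [0.483 0.097 0.014] [0.3 0.4] [ 0.4 -0.5]
gold [0.494 0.201 0.014] [-0.2 -0.3] [-0.3  0.4]
red [0.495 0.304 0.012] [0.2 0.2] [ 0.3 -0.3]
shell [0.574 0.141 0.013] [0.5 0.6] [ 0.7 -0.8]
ros [0.581 0.252 0.012] [-0.1 -0.1] [-0.2  0.2]
cross [ 0.511 -0.227  0.001] [-0.3 -0.5] [-0.4  0.5]
bigshell [0.762 0.145 0.009] [0.1 0.1] [ 0.1 -0.1]
canTop [ 0.797 -0.014  0.121] [0.9 1.1] [ 0.9 -1. ]
```

View pics/crop1.png

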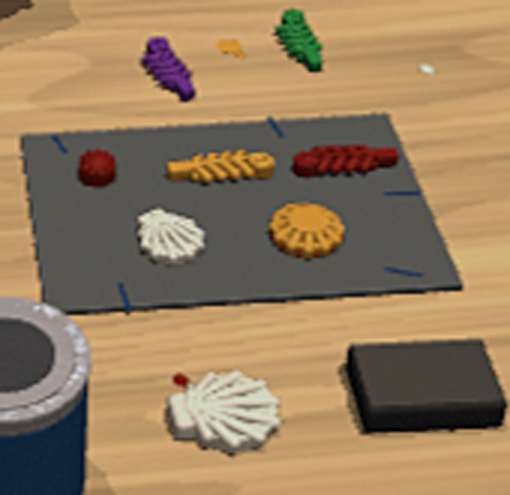

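Confirmed: the small shell on the board, plus the gold and red leaves on the board. The green and purple leaves and the big shell lie off it. I'll move over the panel now.

```bash
python3 -m pendant '[{"rz":5},{"rz":5},{"rz":5},{"dx":0.0265,"dy":-0.0285},{"dx":0.0265,"dy":-0.0285},{"dx":0.0265,"dy":-0.0285},{"dx":0.0265,"dy":-0.0285},{"dx":0.0265,"dy":-0.0285},{"dx":0.0265,"dy":-0.0285},{"dx":0.0265,"dy":-0.0285},{"dx":0.0265,"dy":-0.0285},{"dx":0.0265,"dy":-0.0285}]'
python3 -m pendant '[{"dx":0.03,"dy":-0.025},{"dx":0.03,"dy":-0.025},{"dx":0.02,"dy":-0.01},{},{}]'
python3 - <<'E'
from h import *
im=grab('wrist','w1.png');s=manip.get_state();print(s['position'],s['ee_rot'])
E
```

```text
[ 0.14987428 -0.55480485  0.23075084] [-5.76367992e-04  9.91314490e-01  1.31511402e-01 -1.78313176e-05]invalid input
invalid input
```

```bash
python3 -m pendant '[{"dy":-0.04},{"dy":-0.04},{"dy":-0.04},{"dy":-0.04},{"dy":-0.04},{"dy":-0.04},{"dy":-0.04},{"dy":-0.04},{"dy":-0.035},{},{}]' && python3 -c "
from h import *
grab('wrist','w2.png')"
python3 -m pendant '[{"dx":0.035,"dy":-0.02},{"dx":0.035,"dy":-0.02},{"dx":0.01,"dy":-0.02},{},{}]' && python3 -c "
from h import *
grab('wrist','w3.png');s=manip.get_state();print(s['position'],s['ee_rot'])
cv2.imwrite('pics/m.png',np.hstack([cv2.resize(load(n)['frame'][:,:,::-1],(400,300)) for n in('w1.png','w2.png')]))"
```

```text
invalid input
invalid input
```

View pics/w1.png

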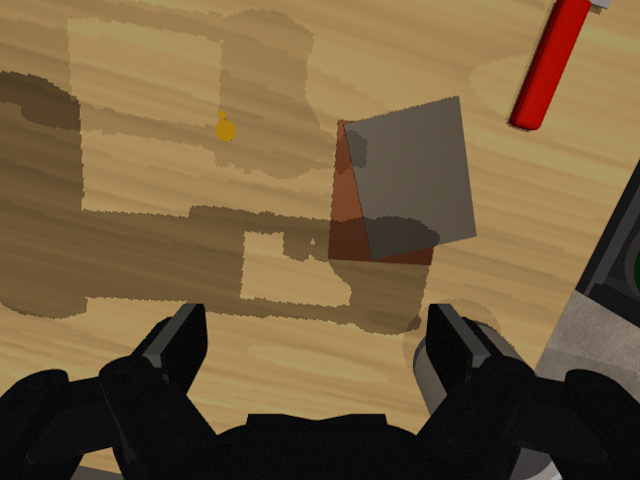

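The rows were refused, so that picture is the unmoved start view. I suspect every row needs all the keys, so I'll try a small one.

```bash
python3 -m pendant '[{"dx":0,"dy":0,"dz":0,"rx":0,"ry":0,"rz":5,"hand":0.085}]'; python3 -m pendant '[{"dx":0,"dy":0,"dz":0,"rx":0,"ry":0,"rz":5}]'; python3 -m pendant '[{"rz":5,"hand":0.085}]'
```

```text
clock: 0.28
position: [0.1499, -0.5549, 0.2309]
ee_rot: [-0.0, 0.996, 0.087, -0.0]
contact_force: [-0.0, 0.7, 0.2]
width: 0.085
gripper_force: 0.0invalid input
invalid input
```

```bash
python3 -m pendant '[{"dx":0,"dy":0,"dz":0,"rx":0,"ry":0,"rz":5,"hand":0.085},{"dx":0,"dy":0,"dz":0,"rx":0,"ry":0,"rz":5,"hand":0.085},{"dx":0.027,"dy":-0.029,"dz":0,"rx":0,"ry":0,"rz":0,"hand":0.085},{"dx":0.027,"dy":-0.029,"dz":0,"rx":0,"ry":0,"rz":0,"hand":0.085},{"dx":0.027,"dy":-0.029,"dz":0,"rx":0,"ry":0,"rz":0,"hand":0.085},{"dx":0.027,"dy":-0.029,"dz":0,"rx":0,"ry":0,"rz":0,"hand":0.085},{"dx":0.027,"dy":-0.029,"dz":0,"rx":0,"ry":0,"rz":0,"hand":0.085},{"dx":0.027,"dy":-0.029,"dz":0,"rx":0,"ry":0,"rz":0,"hand":0.085},{"dx":0.027,"dy":-0.029,"dz":0,"rx":0,"ry":0,"rz":0,"hand":0.085},{"dx":0.027,"dy":-0.029,"dz":0,"rx":0,"ry":0,"rz":0,"hand":0.085},{"dx":0.027,"dy":-0.029,"dz":0,"rx":0,"ry":0,"rz":0,"hand":0.085},{"dx":0.027,"dy":-0.029,"dz":0,"rx":0,"ry":0,"rz":0,"hand":0.085}]' && python3 -m pendant '[{"dx":0.025,"dy":-0.02,"dz":0,"rx":0,"ry":0,"rz":0,"hand":0.085},{"dx":0.015,"dy":-0.01,"dz":0,"rx":0,"ry":0,"rz":0,"hand":0.085},{"dx":0,"dy":0,"dz":0,"rx":0,"ry":0,"rz":0,"hand":0.085},{"dx":0,"dy":0,"dz":0,"rx":0,"ry":0,"rz":0,"hand":0.085}]' && python3 -c "
from h import *
grab('wrist','p1.png')" && python3 -m pendant '[{"dx":0.005,"dy":-0.04,"dz":0,"rx":0,"ry":0,"rz":0,"hand":0.085},{"dx":0.005,"dy":-0.04,"dz":0,"rx":0,"ry":0,"rz":0,"hand":0.085},{"dx":0.005,"dy":-0.04,"dz":0,"rx":0,"ry":0,"rz":0,"hand":0.085},{"dx":0.005,"dy":-0.04,"dz":0,"rx":0,"ry":0,"rz":0,"hand":0.085},{"dx":0.0,"dy":-0.04,"dz":0,"rx":0,"ry":0,"rz":0,"hand":0.085},{"dx":0,"dy":-0.04,"dz":0,"rx":0,"ry":0,"rz":0,"hand":0.085},{"dx":0,"dy":-0.04,"dz":0,"rx":0,"ry":0,"rz":0,"hand":0.085},{"dx":0,"dy":-0.04,"dz":0,"rx":0,"ry":0,"rz":0,"hand":0.085},{"dx":0,"dy":-0.04,"dz":0,"rx":0,"ry":0,"rz":0,"hand":0.085},{"dx":0,"dy":0,"dz":0,"rx":0,"ry":0,"rz":0,"hand":0.085},{"dx":0,"dy":0,"dz":0,"rx":0,"ry":0,"rz":0,"hand":0.085}]' && python3 -c "
from h import *
grab('wrist','b1.png')"  && python3 -m pendant '[{"dx":0.0,"dy":-0.04,"dz":0,"rx":0,"ry":0,"rz":0,"hand":0.085},{"dx":0,"dy":-0.04,"dz":0,"rx":0,"ry":0,"rz":0,"hand":0.085},{"dx":0.03,"dy":-0.02,"dz":0,"rx":0,"ry":0,"rz":0,"hand":0.085},{"dx":0,"dy":0,"dz":0,"rx":0,"ry":0,"rz":0,"hand":0.085},{"dx":0,"dy":0,"dz":0,"rx":0,"ry":0,"rz":0,"hand":0.085}]' && python3 -c "
from h import *
grab('wrist','b2.png');s=manip.get_state();print(s['position'],s['ee_rot'],s['clock'])
cv2.imwrite('pics/m.png',np.vstack([np.hstack([load(n)['frame'][:,:,::-1] for n in('p1.png','b1.png')])[::1,:800][:300],np.zeros((1,800,3),np.uint8)]))"
```

```text
clock: 1.28
position: [0.4203, -0.2629, 0.2314]
ee_rot: [0.0, 1.0, 0.001, 0.0]
contact_force: [0.1, -0.6, 0.8]
width: 0.0854
gripper_force: 0.0
clock: 1.62
position: [0.4595, -0.2339, 0.231]
ee_rot: [0.0, 1.0, 0.002, -0.0]
contact_force: [0.1, -0.3, -0.7]
width: 0.0846
gripper_force: 0.0
clock: 2.58
position: [0.478, 0.1259, 0.2312]
ee_rot: [0.0, 1.0, 0.002, -0.0]
contact_force: [0.3, -0.6, -0.5]
width: 0.085
gripper_force: 0.0
clock: 3.05
position: [0.5099, 0.2239, 0.2306]
ee_rot: [0.001, 1.0, 0.0, -0.0]
contact_force: [-0.9, 0.3, 0.2]
width: 0.0851
gripper_force: 0.0
[0.50878891 0.22323765 0.23067203] [ 8.98763438e-04  9.99999282e-01 -2.22200012e-04 -7.60994373e-04] 3.1
```

View pics/b2.png

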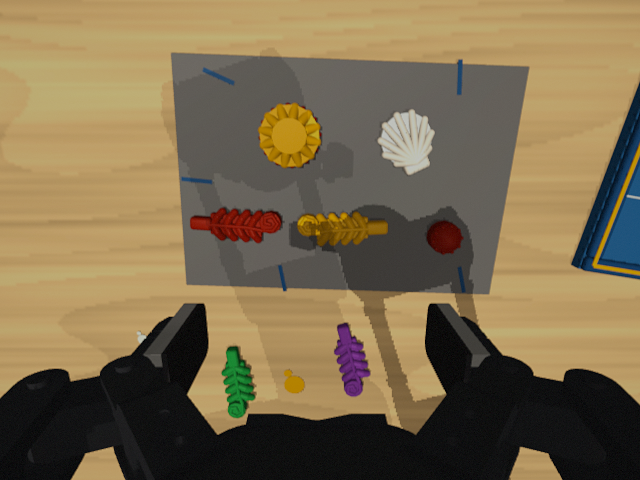

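View pics/p1.png

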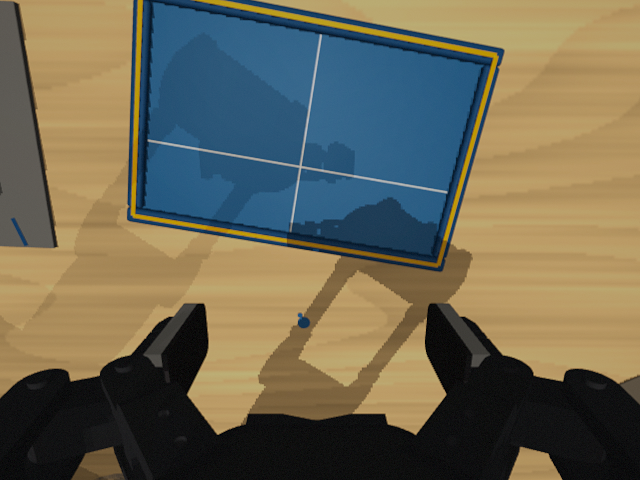

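b2 shows rosette (290,136), shell (408,138) with its hinge at (414,168), red leaf (192–280,224) with its stem at left, gold leaf (298–386,228) with its stem at right, and boss (444,237). p1 shows the crossing at (300,166), with the panel turned about -9°.

```bash
cat > meas.py <<'E'
from h import *
def mask(im,kind,roi=None):
    h=cv2.cvtColor(np.ascontiguousarray(im['frame']),cv2.COLOR_RGB2HSV)
    lo,hi={'gold':((15,140,80),(30,255,255)),'red':((0,140,40),(8,255,255)),'white':((0,0,95),(35,70,255)),'chalk':((85,0,110),(125,130,255))}[kind]
    m=cv2.inRange(h,lo,hi)
    if kind=='red': m|=cv2.inRange(h,(172,140,40),(180,255,255))
    if roi is not None:
        r=np.zeros_like(m);cv2.fillConvexPoly(r,np.round(roi).astype(np.int32),255);m&=r
    return m
def blobs(m,n):
    m=cv2.morphologyEx(m,cv2.MORPH_CLOSE,np.ones((7,7)))
    cs=cv2.findContours(m,cv2.RETR_EXTERNAL,cv2.CHAIN_APPROX_NONE)[0]
    return sorted(cs,key=cv2.contourArea)[::-1][:n]
E
python3 - <<'E'
from meas import *
box=np.array([(.43,.06,.01),(.43,.37,.01),(.64,.37,.01),(.64,.06,.01)])
obs={}
for n in ('b1.png','b2.png'):
    im=load(n);roi=proj(im,box)
    for kind,k in(('gold',2),('red',2),('white',1)):
        for c in blobs(mask(im,kind,roi),k):
            M=cv2.moments(c);u,v=M['m10']/M['m00'],M['m01']/M['m00']
            W=np.array([atz(im,*p,0.015)[:2] for p in c[:,0]]).astype(np.float32)*1000
            r=cv2.minAreaRect(W)
            print(n,kind,cv2.contourArea(c),round(u),round(v),'center',np.round(r[0],1),'size',np.round(r[1],1),'ang',round(r[2],1),'cen',atz(im,u,v,.015).round(4)[:2])
            obs.setdefault((kind,round(atz(im,u,v,.015)[1]/.035)),[]).append((im,u,v))
for k,o in obs.items():
    if len(o)==2: print(k,tri(o).round(4))
# panel
im=load('p1.png');roi=proj(im,np.array([(.45,-.36,.012),(.45,-.1,.012),(.6,-.1,.012),(.6,-.36,.012)]))
m=mask(im,'chalk',roi);L=cv2.HoughLinesP(m,1,np.pi/360,40,minLineLength=50,maxLineGap=15)
v,u=np.nonzero(m);W=np.array([atz(im,a,b,.012)[:2] for a,b in zip(u,v)])
print(len(W))
# 2-line fit: cross c, yaw
from scipy.optimize import least_squares
def f(p):
    d=W-p[:2];c,s=np.cos(p[2]),np.sin(p[2]);return np.minimum(abs(d@[c,s]),abs(d@[-s,c]))
r=least_squares(f,[.511,-.227,-.15],loss='soft_l1',f_scale=.002,x_scale=[.01,.01,.05]);print('panel',r.x,np.degrees(r.x[2]),np.median(f(r.x)))
print(proj(im,[[*r.x[:2],.012]]))
for n in('scene0.png','side0.png'): print(n,proj(load(n),[[*r.x[:2],.012]]))
E
```

```text
b1.png gold 3286.5 181 97 center [581.1 247.8] size [57.5 57.2] ang 63.2 cen [0.5818 0.2481]
b1.png gold 2237.5 240 195 center [492.5 197.9] size [33.2 90.1] ang 2.5 cen [0.4934 0.2   ]
b1.png red 2258.0 136 191 center [496.1 302.6] size [92.1 32.4] ang 85.8 cen [0.4972 0.2995]
b1.png red 798.0 348 205 center [483.   95.4] size [32.4 31. ] ang 46.0 cen [0.4834 0.0951]
b1.png white 41733.0 212 118 center [535.7 207.8] size [207.2 294.8] ang 0.1 cen [0.5638 0.2212]
b2.png gold 3025.0 289 135 center [580.6 248.6] size [57.  57.3] ang 0.1 cen [0.5812 0.2485]
b2.png gold 2113.5 339 228 center [492.  197.9] size [33.4 89.3] ang 2.5 cen [0.493  0.2005]
b2.png red 2069.5 238 224 center [495.8 303.5] size [89.8 32.7] ang 86.3 cen [0.4968 0.3007]
b2.png red 854.5 444 237 center [483.   95.3] size [36.9 30.9] ang 47.1 cen [0.4831 0.0957]
b2.png white 24586.5 406 136 center [538.  155.8] size [188.9 201.9] ang 90.0 cen [0.5802 0.1398]
('gold', 7) [0.5815 0.2484 0.0144]
('gold', 6) [0.493  0.2003 0.0138]
('red', 9) [0.4964 0.3013 0.0116]
('red', 3) [0.4829 0.095  0.0132]
1014
panel [ 0.501806   -0.21799033 -0.16577938] -9.498458670781686 0.0009942344092955932
[[299.69734935 166.54342356]]
scene0.png [[226.074106   252.26385416]]
side0.png [[353.58198543 193.09150921]]
```

```bash
python3 -m pendant '[{"dx":0.036,"dy":-0.0125,"dz":0.01,"rx":0,"ry":0,"rz":0,"hand":0.074},{"dx":0.036,"dy":-0.0125,"dz":0.01,"rx":0,"ry":0,"rz":0,"hand":0.074},{"dx":0,"dy":0,"dz":0.04,"rx":0,"ry":0,"rz":0,"hand":0.074},{"dx":0,"dy":0,"dz":0.04,"rx":0,"ry":0,"rz":0,"hand":0.074},{"dx":0,"dy":0,"dz":0.04,"rx":0,"ry":0,"rz":0,"hand":0.074},{"dx":0,"dy":0,"dz":0.04,"rx":0,"ry":0,"rz":0,"hand":0.074},{"dx":0,"dy":0,"dz":0.025,"rx":0,"ry":0,"rz":0,"hand":0.074},{"dx":0,"dy":0,"dz":0.013,"rx":0,"ry":0,"rz":0,"hand":0.074},{"dx":0,"dy":0,"dz":0.008,"rx":0,"ry":0,"rz":0,"hand":0.074},{"dx":0,"dy":0,"dz":0,"rx":0,"ry":0,"rz":0,"hand":0.074}]' && python3 -m pendant '[{"dx":0,"dy":0,"dz":0,"rx":0,"ry":0,"rz":0,"hand":0.05},{"dx":0,"dy":0,"dz":0,"rx":0,"ry":0,"rz":0,"hand":0.05},{"dx":0,"dy":0,"dz":0,"rx":0,"ry":0,"rz":0,"hand":0.05},{"dx":0,"dy":0,"dz":0,"rx":0,"ry":0,"rz":0,"hand":0.05},{"dx":0,"dy":0,"dz":0,"rx":0,"ry":0,"rz":0,"hand":0.05}]' 30
python3 - <<'E'
from meas import *
for n in ('b1.png','b2.png'):
    im=load(n);roi=proj(im,np.array([(.53,.09,.01),(.53,.19,.01),(.63,.19,.01),(.63,.09,.01)]))
    h=im['frame'].astype(int);m=((h.min(2)>110)*255).astype(np.uint8);r=np.zeros_like(m);cv2.fillConvexPoly(r,np.round(roi).astype(np.int32),255);m&=r
    c=blobs(m,1)[0];(u,v),rad=cv2.minEnclosingCircle(c);M=cv2.moments(c)
    W=np.array([atz(im,*p,.015)[:2] for p in c[:,0]]).astype(np.float32)*1000
    print(cv2.contourArea(c),np.round(cv2.minAreaRect(W),1) if 0 else cv2.minAreaRect(W),atz(im,M['m10']/M['m00'],M['m01']/M['m00'],.015))
    # axis: disc center = fit circle r=26 to contour inliers
    from scipy.optimize import least_squares
    f=lambda p:np.hypot(*(W-p[:2]).T)-p[2]
    r=least_squares(f,[574,140,26],loss='cauchy',f_scale=1.);res=f(r.x);far=W[np.argsort(res)[-12:]].mean(0);print(r.x,far,np.degrees(np.arctan2(*(r.x[:2]-far)[::-1])))
E
```

```text
clock: 3.93
position: [0.5791, 0.2482, 0.0038]
ee_rot: [0.001, 1.0, -0.0, -0.002]
contact_force: [-0.6, 0.6, 0.1]
width: 0.0741
gripper_force: 0.0
clock: 4.35
position: [0.5814, 0.2508, 0.0069]
ee_rot: [-0.0, 1.0, 0.001, 0.001]
contact_force: [0.2, -2.1, 5.4]
width: 0.058
gripper_force: 32.7
2627.5 ((577.1724853515625, 137.01889038085938), (57.70487594604492, 50.96499252319336), 56.364356994628906) [0.57682745 0.13857967 0.015     ]
[577.61813599 139.17196494  24.6205091 ] [549.96576  127.551735] 22.793380947934423
2490.5 ((575.1040649414062, 140.73300170898438), (51.12588119506836, 58.2808723449707), 85.3526382446289) [0.57611921 0.13898092 0.015     ]
[576.97780632 139.74196025  24.88300933] [549.45215 126.21722] 26.167213889054725
```

```bash
python3 -m pendant '[{"dx":0,"dy":0,"dz":-0.015,"rx":0,"ry":0,"rz":0,"hand":0.05},{"dx":0,"dy":0,"dz":-0.03,"rx":0,"ry":0,"rz":0,"hand":0.05},{"dx":-0.004,"dy":0.02,"dz":-0.015,"rx":0,"ry":0,"rz":0,"hand":0.05},{"dx":-0.006,"dy":0.036,"dz":0,"rx":0,"ry":0,"rz":0,"hand":0.05},{"dx":-0.006,"dy":0.036,"dz":0,"rx":0,"ry":0,"rz":0,"hand":0.05},{"dx":-0.006,"dy":0.036,"dz":0,"rx":0,"ry":0,"rz":0,"hand":0.05},{"dx":-0.006,"dy":0.036,"dz":0,"rx":0,"ry":0,"rz":0,"hand":0.05},{"dx":-0.006,"dy":0.036,"dz":0,"rx":0,"ry":0,"rz":0,"hand":0.05},{"dx":-0.006,"dy":0.036,"dz":0,"rx":0,"ry":0,"rz":0,"hand":0.05},{"dx":-0.006,"dy":0.036,"dz":0,"rx":0,"ry":0,"rz":0,"hand":0.05},{"dx":-0.006,"dy":0.036,"dz":0,"rx":0,"ry":0,"rz":0,"hand":0.05},{"dx":-0.006,"dy":0.036,"dz":0,"rx":0,"ry":0,"rz":0,"hand":0.05}]' && python3 -m pendant '[{"dx":-0.006,"dy":0.036,"dz":0,"rx":0,"ry":0,"rz":0,"hand":0.05},{"dx":-0.006,"dy":0.036,"dz":0,"rx":0,"ry":0,"rz":0,"hand":0.05},{"dx":-0.006,"dy":0.036,"dz":0,"rx":0,"ry":0,"rz":0,"hand":0.05},{"dx":-0.003,"dy":0.014,"dz":0,"rx":0,"ry":0,"rz":0,"hand":0.05},{"dx":0,"dy":0,"dz":0,"rx":0,"ry":0,"rz":0,"hand":0.05},{"dx":0,"dy":0,"dz":0,"rx":0,"ry":0,"rz":0,"hand":0.05},{"dx":0,"dy":0,"dz":0,"rx":0,"ry":0,"rz":0,"hand":0.05}]'
python3 - <<'E'
from h import *
for i in range(3): s=manip.get_state();print(s['position'].round(4),s['contact_force'].round(1),s['width'])
im=grab('wrist','r1.png')
cv2.imwrite('pics/r1c.png',im['frame'][:,:,::-1])
E
```

```text
clock: 5.35
position: [0.5225, -0.0948, 0.0656]
ee_rot: [0.0, 1.0, 0.001, 0.0]
contact_force: [1.7, 0.4, -0.0]
width: 0.0578
gripper_force: 32.5
clock: 5.93
position: [0.5021, -0.2144, 0.0653]
ee_rot: [-0.0, 1.0, 0.001, -0.0]
contact_force: [0.6, 0.7, -0.4]
width: 0.058
gripper_force: 32.5
[ 0.5021 -0.2144  0.0653] [ 0.6  0.7 -0.4] 0.05804124688427237
[ 0.5021 -0.2144  0.0653] [ 0.6  0.7 -0.4] 0.05804124688427237
[ 0.5021 -0.2144  0.0653] [ 0.6  0.7 -0.4] 0.05804124688427237
```

View pics/r1c.png

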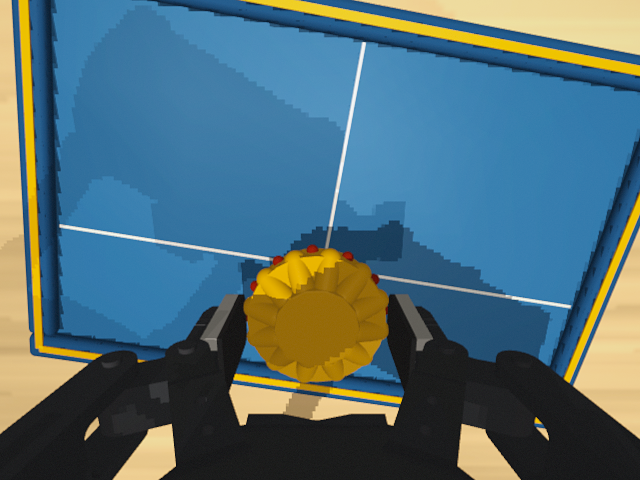

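Rosette is held level between the pads at (317,320), seat about (317,330). The chalk lines are clearly visible, so I'll refit the crossing and the seat position from here.

```bash
cat > pan.py <<'E'
from meas import *
from scipy.optimize import least_squares
def panel(im,x0=(.5018,-.218,-.166),z=.012,box=.13):
    c,s=np.cos(x0[2]),np.sin(x0[2]);Q=np.array([(-.055,-.125),(-.055,.125),(.1,.125),(.1,-.125)])@np.array([[c,s],[-s,c]])+x0[:2]
    h=cv2.cvtColor(np.ascontiguousarray(im['frame']),cv2.COLOR_RGB2HSV)
    m=mask(im,'chalk',proj(im,np.c_[Q,[z]*4]));v,u=np.nonzero(m)
    W=np.array([atz(im,a,b,z)[:2] for a,b in zip(u,v)])
    def f(p):
        d=W-p[:2];c,s=np.cos(p[2]),np.sin(p[2]);return np.minimum(abs(d@[c,s]),abs(d@[-s,c]))
    W=W[f(np.array(x0))<.015]
    r=least_squares(f,x0,loss='soft_l1',f_scale=.001,x_scale=[.01,.01,.05]);return r.x,len(W),np.median(f(r.x))
E
python3 - <<'E'
from pan import *
for n in('p1.png','r1.png','scene0.png','side0.png'): print(n,panel(load(n)))
# height from two wrist views: crossing pixel via planes
a,b=load('p1.png'),load('r1.png')
pa,pb=[proj(i,[[*panel(i)[0][:2],.012]])[0] for i in(a,b)];print('cross tri',tri([(a,*pa),(b,*pb)]))
ps=[proj(i,[[*panel(i)[0][:2],.012]])[0] for i in map(load,('scene0.png','side0.png'))];print(tri([(load('scene0.png'),*ps[0]),(load('side0.png'),*ps[1]),(a,*pa),(b,*pb)]))
c=blobs(mask(b,'gold',np.array([(230,235),(400,235),(400,390),(230,390)])),1)[0]
for z in(.07,.076):print(cv2.minEnclosingCircle(np.array([atz(b,*p,z)[:2] for p in c[:,0]]).astype(np.float32)*1000))
print(atz(b,317,329,.0813))
E
```

```text
p1.png (array([ 0.5017574 , -0.21795647, -0.16575772]), 994, np.float64(0.0009838559072948496))
r1.png (array([ 0.50180323, -0.21756521, -0.1656413 ]), 962, np.float64(0.0008314135803851477))
scene0.png (array([ 0.49880782, -0.2175969 , -0.16589548]), 272, np.float64(0.0016109088754666112))
side0.png (array([ 0.50172588, -0.21532182, -0.16617776]), 175, np.float64(0.0013294257536360537))
cross tri [ 0.50168302 -0.2177545   0.01155019]
[ 0.50143126 -0.21740679  0.01211043]
((496.2638244628906, -207.612548828125), 38.09667205810547)
((499.5889892578125, -207.90638732910156), 36.4330940246582)
[ 0.50215097 -0.21461196  0.0813    ]
```

```bash
python3 -m pendant '[{"dx":-0.0005,"dy":0.003,"dz":0.02,"rx":0,"ry":0,"rz":0,"hand":0.05},{"dx":0,"dy":0,"dz":0.018,"rx":0,"ry":0,"rz":0,"hand":0.05},{"dx":0,"dy":0,"dz":0.008,"rx":0,"ry":0,"rz":0,"hand":0.05},{"dx":0,"dy":0,"dz":0.004,"rx":0,"ry":0,"rz":0,"hand":0.05},{"dx":0,"dy":0,"dz":0.0015,"rx":0,"ry":0,"rz":0,"hand":0.05},{"dx":0,"dy":0,"dz":0,"rx":0,"ry":0,"rz":0,"hand":0.05},{"dx":0,"dy":0,"dz":0,"rx":0,"ry":0,"rz":0,"hand":0.05}]'
```

```text
clock: 6.57
position: [0.5024, -0.2184, 0.0145]
ee_rot: [0.0, 1.0, 0.001, 0.001]
contact_force: [0.3, 0.5, 0.3]
width: 0.0581
gripper_force: 32.5
```

```bash
python3 -m pendant '[{"dx":0,"dy":0,"dz":0.001,"rx":0,"ry":0,"rz":0,"hand":0.05},{"dx":0,"dy":0,"dz":0.001,"rx":0,"ry":0,"rz":0,"hand":0.05},{"dx":0,"dy":0,"dz":0,"rx":0,"ry":0,"rz":0,"hand":0.05}]'; python3 -m pendant '[{"dx":0,"dy":0,"dz":0,"rx":0,"ry":0,"rz":0,"hand":0.062},{"dx":0,"dy":0,"dz":0,"rx":0,"ry":0,"rz":0,"hand":0.068},{"dx":0,"dy":0,"dz":0,"rx":0,"ry":0,"rz":0,"hand":0.072},{"dx":0,"dy":0,"dz":-0.01,"rx":0,"ry":0,"rz":0,"hand":0.072},{"dx":0,"dy":0,"dz":-0.04,"rx":0,"ry":0,"rz":0,"hand":0.072},{"dx":0,"dy":0,"dz":-0.04,"rx":0,"ry":0,"rz":0,"hand":0.072},{"dx":0,"dy":0,"dz":-0.04,"rx":0,"ry":0,"rz":0,"hand":0.072},{"dx":0,"dy":0,"dz":0,"rx":0,"ry":0,"rz":0,"hand":0.06},{"dx":0,"dy":0,"dz":0,"rx":0,"ry":0,"rz":0,"hand":0.05}]'
python3 - <<'E'
from pan import *
s=manip.get_state();print(s['position'].round(4),s['clock'])
b=grab('wrist','r2.png');sd=grab('side','s2.png');sc=grab('scene','c2.png')
for im in (b,sd,sc):
    roi=proj(im,np.array([(.45,-.28,.02),(.45,-.15,.02),(.55,-.15,.02),(.55,-.28,.02)]))
    c=blobs(mask(im,'gold',roi),1)[0]
    M=cv2.moments(c);W=np.array([atz(im,*p,.024)[:2] for p in c[:,0]]).astype(np.float32)*1000
    print(cv2.minEnclosingCircle(W),atz(im,M['m10']/M['m00'],M['m01']/M['m00'],.024))
E
```

```text
clock: 6.82
position: [0.5024, -0.2188, 0.0128]
ee_rot: [0.0, 1.0, 0.001, 0.001]
contact_force: [0.4, 0.1, 3.8]
width: 0.0579
gripper_force: 32.9
clock: 7.57
position: [0.5035, -0.2195, 0.1453]
ee_rot: [0.002, 1.0, 0.001, 0.003]
contact_force: [-0.1, -0.4, 0.7]
width: 0.0505
gripper_force: 0.0
[ 0.5035 -0.2195  0.1453] 7.5667
((502.9405517578125, -218.48895263671875), 29.19639778137207) [ 0.50361164 -0.21843063  0.024     ]
((502.023193359375, -207.28103637695312), 33.23784637451172) [ 0.50163015 -0.20722822  0.024     ]
((506.90460205078125, -219.08578491210938), 32.597293853759766) [ 0.5067538  -0.21784458  0.024     ]
```

```bash
python3 -m pendant '[{"dx":-0.0025,"dy":-0.039,"dz":0,"rx":0,"ry":0,"rz":0,"hand":0.048},{"dx":-0.0025,"dy":-0.039,"dz":0,"rx":0,"ry":0,"rz":0,"hand":0.048},{"dx":-0.0025,"dy":-0.039,"dz":0,"rx":0,"ry":0,"rz":0,"hand":0.048},{"dx":-0.0025,"dy":-0.039,"dz":0,"rx":0,"ry":0,"rz":0,"hand":0.048},{"dx":-0.0025,"dy":-0.039,"dz":0,"rx":0,"ry":0,"rz":0,"hand":0.048},{"dx":-0.0025,"dy":-0.039,"dz":0,"rx":0,"ry":0,"rz":0,"hand":0.048},{"dx":-0.0025,"dy":-0.039,"dz":0,"rx":0,"ry":0,"rz":0,"hand":0.048},{"dx":-0.0025,"dy":-0.039,"dz":0,"rx":0,"ry":0,"rz":0,"hand":0.048},{"dx":0,"dy":0,"dz":0.02,"rx":0,"ry":0,"rz":0,"hand":0.048},{"dx":0,"dy":0,"dz":0,"rx":0,"ry":0,"rz":0,"hand":0.048},{"dx":0,"dy":0,"dz":0,"rx":0,"ry":0,"rz":0,"hand":0.048},{"dx":0,"dy":0,"dz":0,"rx":0,"ry":0,"rz":0,"hand":0.048}]'
python3 - <<'E'
from pan import *
im=grab('wrist','bo1.png');s=manip.get_state();print(s['position'].round(4),s['clock'])
roi=proj(im,np.array([(.45,.06,.02),(.45,.13,.02),(.52,.13,.02),(.52,.06,.02)]))
c=blobs(mask(im,'red',roi),1)[0]
for z in (.015,.02):
    W=np.array([atz(im,*p,z)[:2] for p in c[:,0]]).astype(np.float32)*1000
    print(cv2.minEnclosingCircle(W),cv2.minAreaRect(W))
E
```

```text
clock: 8.72
position: [0.4807, 0.0927, 0.1211]
ee_rot: [0.0, 1.0, 0.001, -0.001]
contact_force: [0.2, 0.0, 0.1]
width: 0.0484
gripper_force: 0.0
[0.4813 0.0924 0.1216] 8.7667
((483.2284851074219, 95.4825210571289), 17.478662490844727) ((483.13372802734375, 95.49317932128906), (31.357885360717773, 34.76570129394531), 77.22789001464844)
((484.6008605957031, 95.4298324584961), 17.126434326171875) ((484.50799560546875, 95.44031524658203), (30.725997924804688, 34.065101623535156), 77.22785949707031)
```

```bash
python3 -m pendant '[{"dx":0.002,"dy":-0.003,"dz":0.03,"rx":0,"ry":0,"rz":0,"hand":0.048},{"dx":0,"dy":0,"dz":0.04,"rx":0,"ry":0,"rz":0,"hand":0.048},{"dx":0,"dy":0,"dz":0.025,"rx":0,"ry":0,"rz":0,"hand":0.048},{"dx":0,"dy":0,"dz":0.011,"rx":0,"ry":0,"rz":0,"hand":0.048},{"dx":0,"dy":0,"dz":0.0045,"rx":0,"ry":0,"rz":0,"hand":0.048},{"dx":0,"dy":0,"dz":0,"rx":0,"ry":0,"rz":0,"hand":0.048},{"dx":0,"dy":0,"dz":0,"rx":0,"ry":0,"rz":0,"hand":0.048}]' && python3 -m pendant '[{"dx":0,"dy":0,"dz":0,"rx":0,"ry":0,"rz":0,"hand":0.025},{"dx":0,"dy":0,"dz":0,"rx":0,"ry":0,"rz":0,"hand":0.025},{"dx":0,"dy":0,"dz":0,"rx":0,"ry":0,"rz":0,"hand":0.025},{"dx":0,"dy":0,"dz":0,"rx":0,"ry":0,"rz":0,"hand":0.025},{"dx":0,"dy":0,"dz":0,"rx":0,"ry":0,"rz":0,"hand":0.025}]' 30
```

```text
clock: 9.35
position: [0.4843, 0.0958, 0.012]
ee_rot: [0.0, 1.0, 0.0, 0.001]
contact_force: [-0.3, -0.1, -0.0]
width: 0.048
gripper_force: 0.0
clock: 9.77
position: [0.4845, 0.0963, 0.0128]
ee_rot: [0.0, 1.0, 0.001, 0.002]
contact_force: [-0.6, -1.5, 7.8]
width: 0.0289
gripper_force: 29.8
```

```bash
python3 -m pendant '[{"dx":0,"dy":0,"dz":-0.015,"rx":0,"ry":0,"rz":0,"hand":0.025},{"dx":0,"dy":0,"dz":-0.03,"rx":0,"ry":0,"rz":0,"hand":0.025},{"dx":0.0,"dy":0.0025,"dz":-0.03,"rx":0,"ry":0,"rz":0,"hand":0.025},{"dx":0.0022,"dy":0.039,"dz":0,"rx":0,"ry":0,"rz":0,"hand":0.025},{"dx":0.0022,"dy":0.039,"dz":0,"rx":0,"ry":0,"rz":0,"hand":0.025},{"dx":0.0022,"dy":0.039,"dz":0,"rx":0,"ry":0,"rz":0,"hand":0.025},{"dx":0.0022,"dy":0.039,"dz":0,"rx":0,"ry":0,"rz":0,"hand":0.025},{"dx":0.0022,"dy":0.039,"dz":0,"rx":0,"ry":0,"rz":0,"hand":0.025},{"dx":0.0022,"dy":0.039,"dz":0,"rx":0,"ry":0,"rz":0,"hand":0.025},{"dx":0.0022,"dy":0.039,"dz":0,"rx":0,"ry":0,"rz":0,"hand":0.025},{"dx":0.0022,"dy":0.039,"dz":0,"rx":0,"ry":0,"rz":0,"hand":0.025}]' && python3 -m pendant '[{"dx":0,"dy":0,"dz":0,"rx":0,"ry":0,"rz":0,"hand":0.025},{"dx":0,"dy":0,"dz":0,"rx":0,"ry":0,"rz":0,"hand":0.025},{"dx":0,"dy":0,"dz":0,"rx":0,"ry":0,"rz":0,"hand":0.025}]'
python3 - <<'E'
from pan import *
im=grab('wrist','bo2.png');sd=grab('side','s3.png')
a=im['frame'][200:440,160:480,::-1]; b=sd['frame'][100:260,250:463,::-1]
cv2.imwrite('pics/bo2c.png',np.hstack([cv2.resize(a,(400,300)),cv2.resize(b,(400,300))]))
E
```

```text
clock: 10.68
position: [0.5012, -0.2197, 0.0868]
ee_rot: [0.0, 1.0, 0.001, 0.0]
contact_force: [0.2, -0.2, -0.5]
width: 0.0289
gripper_force: 29.9
clock: 10.93
position: [0.5008, -0.2175, 0.0863]
ee_rot: [-0.0, 1.0, 0.001, -0.0]
contact_force: [-0.2, 0.1, 0.1]
width: 0.0294
gripper_force: 29.9
```

View pics/bo2c.png

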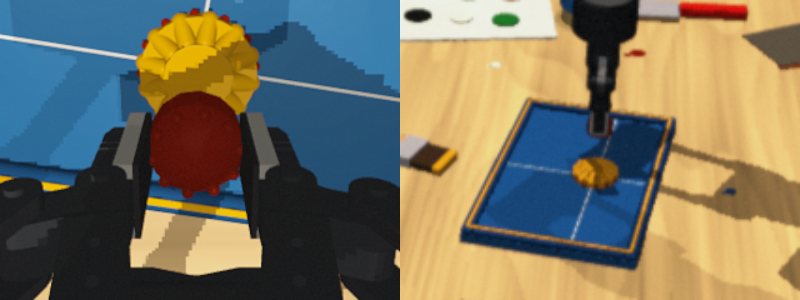

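The boss is upright between the pads, above and nearer than the rosette in view. Next I'll compute both centres.

Run:
```python
from pan import *
im=load('bo2.png');m=mask(im,'red');m[:, :270]=0;m[:,365:]=0;m[:270]=0;m[360:]=0
c=blobs(m,1)[0];x,y,w,h=cv2.boundingRect(c);print(x,y,w,h)
for z in(.0855,.0925):
    W=np.array([atz(im,*p,z)[:2] for p in c[:,0]]).astype(np.float32)*1000;print(cv2.minEnclosingCircle(W))
for n in('r2.png','bo1.png'):
    im=load(n)
im=load('r2.png');roi=proj(im,np.array([(.45,-.28,.02),(.45,-.15,.02),(.55,-.15,.02),(.55,-.28,.02)]))
c=blobs(mask(im,'gold',roi),1)[0]
for z in(.02,.024):
    W=np.array([atz(im,*p,z)[:2] for p in c[:,0]]).astype(np.float32)*1000;print(cv2.minEnclosingCircle(W))
```

```text
279 273 75 86
((497.2447204589844, -216.9044647216797), 20.06171417236328)
((500.8685607910156, -216.93716430664062), 19.07878303527832)
((501.88006591796875, -218.4842529296875), 29.638980865478516)
((502.9405517578125, -218.48895263671875), 29.19639778137207)
```

Run:
```python
from pan import *
im=load('bo2.png')
print(atz(im,316,273,.0795),atz(im,316,273,.0925),atz(im,316,359,.0925),atz(im,279,320,.0925),atz(im,354,320,.0925))
```

```text
[ 0.51492693 -0.21735714  0.0795    ] [ 0.51984159 -0.21737531  0.0925    ] [ 0.48142582 -0.21736987  0.0925    ] [ 0.49951743 -0.20236059  0.0925    ] [ 0.49953011 -0.23278755  0.0925    ]
```

```bash
python3 -m pendant '[{"dx":0.004,"dy":0.001,"dz":0.02,"rx":0,"ry":0,"rz":0,"hand":0.025},{"dx":0,"dy":0,"dz":0.018,"rx":0,"ry":0,"rz":0,"hand":0.025},{"dx":0,"dy":0,"dz":0.007,"rx":0,"ry":0,"rz":0,"hand":0.025},{"dx":0,"dy":0,"dz":0.003,"rx":0,"ry":0,"rz":0,"hand":0.025},{"dx":0,"dy":0,"dz":0.001,"rx":0,"ry":0,"rz":0,"hand":0.025},{"dx":0,"dy":0,"dz":0,"rx":0,"ry":0,"rz":0,"hand":0.025},{"dx":0,"dy":0,"dz":0,"rx":0,"ry":0,"rz":0,"hand":0.025}]' && python3 -m pendant '[{"dx":0,"dy":0,"dz":0.001,"rx":0,"ry":0,"rz":0,"hand":0.025},{"dx":0,"dy":0,"dz":0,"rx":0,"ry":0,"rz":0,"hand":0.025}]'
```

```text
clock: 11.62
position: [0.5059, -0.2189, 0.0381]
ee_rot: [0.0, 1.0, 0.001, 0.001]
contact_force: [0.7, -0.9, -0.2]
width: 0.029
gripper_force: 29.9
clock: 11.78
position: [0.5057, -0.2191, 0.0368]
ee_rot: [0.0, 1.0, 0.001, 0.0]
contact_force: [-0.4, 0.1, 0.0]
width: 0.0292
gripper_force: 29.9
```

```bash
python3 -m pendant '[{"dx":-0.001,"dy":0,"dz":0.001,"rx":0,"ry":0,"rz":0,"hand":0.025},{"dx":0,"dy":0,"dz":0,"rx":0,"ry":0,"rz":0,"hand":0.025}]' && python3 -m pendant '[{"dx":0,"dy":0,"dz":0.001,"rx":0,"ry":0,"rz":0,"hand":0.025},{"dx":0,"dy":0,"dz":0,"rx":0,"ry":0,"rz":0,"hand":0.025}]'
```

```text
clock: 11.95
position: [0.5048, -0.2193, 0.0358]
ee_rot: [0.0, 1.0, 0.001, 0.001]
contact_force: [0.9, 0.5, 1.8]
width: 0.029
gripper_force: 30.2
clock: 12.12
position: [0.5049, -0.2193, 0.0357]
ee_rot: [0.0, 1.0, 0.001, 0.001]
contact_force: [-1.3, 1.4, 10.2]
width: 0.0292
gripper_force: 31.0
```

```bash
python3 -m pendant '[{"dx":0,"dy":0,"dz":-0.001,"rx":0,"ry":0,"rz":0,"hand":0.034},{"dx":0,"dy":0,"dz":0,"rx":0,"ry":0,"rz":0,"hand":0.04},{"dx":0,"dy":0,"dz":0,"rx":0,"ry":0,"rz":0,"hand":0.046},{"dx":0,"dy":0,"dz":-0.01,"rx":0,"ry":0,"rz":0,"hand":0.048},{"dx":0,"dy":0,"dz":-0.04,"rx":0,"ry":0,"rz":0,"hand":0.06},{"dx":0,"dy":0,"dz":-0.04,"rx":0,"ry":0,"rz":0,"hand":0.07},{"dx":0,"dy":0,"dz":-0.03,"rx":0,"ry":0,"rz":0,"hand":0.07},{"dx":0,"dy":0,"dz":0,"rx":0,"ry":0,"rz":0,"hand":0.07},{"dx":0,"dy":0,"dz":0,"rx":0,"ry":0,"rz":0,"hand":0.07}]' && python3 -c "
from h import *
grab('wrist','bo3.png')" && python3 -m pendant '[{"dx":0.007,"dy":-0.039,"dz":0,"rx":0,"ry":0,"rz":0,"hand":0.07},{"dx":0.007,"dy":-0.039,"dz":0,"rx":0,"ry":0,"rz":0,"hand":0.07},{"dx":0.007,"dy":-0.039,"dz":0,"rx":0,"ry":0,"rz":0,"hand":0.07},{"dx":0.007,"dy":-0.039,"dz":0,"rx":0,"ry":0,"rz":0,"hand":0.07},{"dx":0.007,"dy":-0.039,"dz":0,"rx":0,"ry":0,"rz":0,"hand":0.07},{"dx":0.007,"dy":-0.039,"dz":0,"rx":0,"ry":0,"rz":0,"hand":0.07},{"dx":0.007,"dy":-0.039,"dz":0,"rx":0,"ry":0,"rz":0,"hand":0.07},{"dx":0.007,"dy":-0.039,"dz":0,"rx":0,"ry":0,"rz":0,"hand":0.07},{"dx":0.007,"dy":-0.036,"dz":0,"rx":0,"ry":0,"rz":0,"hand":0.07},{"dx":0,"dy":0,"dz":0,"rx":0,"ry":0,"rz":0,"hand":0.07},{"dx":0,"dy":0,"dz":0,"rx":0,"ry":0,"rz":0,"hand":0.07}]' && python3 -c "
from h import *
im=grab('wrist','sh1.png');a=load('bo3.png')['frame'][160:400,160:480,::-1];b=im['frame'][200:440,160:480,::-1]
cv2.imwrite('pics/sh1c.png',np.hstack([cv2.resize(a,(400,300)),cv2.resize(b,(400,300))]))"
```

```text
clock: 12.87
position: [0.5055, -0.2196, 0.1579]
ee_rot: [0.001, 1.0, 0.001, 0.002]
contact_force: [-0.6, 0.1, -0.6]
width: 0.0702
gripper_force: 0.0
clock: 13.83
position: [0.5654, 0.1309, 0.1531]
ee_rot: [0.0, 1.0, 0.003, -0.002]
contact_force: [0.1, -0.1, 0.2]
width: 0.0701
gripper_force: 0.0
```

View pics/sh1c.png

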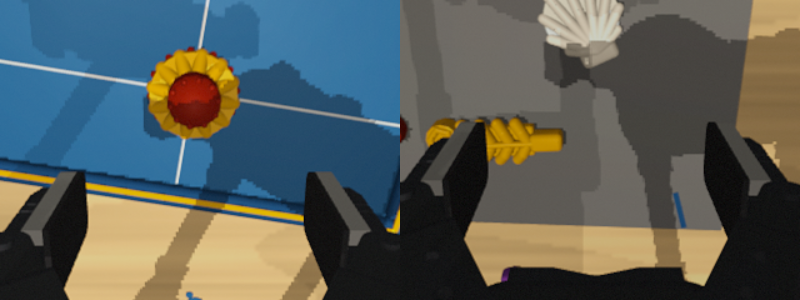

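Boss sits centred on the rosette at crop (195,98), and the whole pair is on the crossing. The shell is at upper right with its hinge towards the robot. I'll fit outlines to get shell and leaf poses.

```bash
cat > fit.py <<'E'
from pan import *
from scipy.optimize import minimize
t=np.linspace(0,2*np.pi,40)
def disc(x,y,r): return np.c_[x+r*np.cos(t),y+r*np.sin(t)]
def rect(x0,x1,w): return np.array([(x0,-w),(x1,-w),(x1,w),(x0,w)])
SH=[disc(0,0,.026),rect(-.032,-.01,.012)]
def leaf(s): return [rect(-.025,.025,.017),rect(-.045,-.02,.0065),disc(.034,s*.006,.011)]
def render(im,p,parts,z0,h):
    c,s=np.cos(p[2]),np.sin(p[2]);Rm=np.array([[c,s],[-s,c]]);S=4
    m=np.zeros((480,640),np.uint8)
    for q in parts:
        W=q@Rm+p[:2];P=np.vstack([proj(im,np.c_[W,np.full(len(W),z)]) for z in(z0,z0+h)])
        hull=cv2.convexHull(P.astype(np.float32));cv2.fillConvexPoly(m,np.round(hull*16).astype(np.int32),255,cv2.LINE_AA,4)
    return m
def fit(im,m,p0,parts,z0,h=.013):
    g=lambda p:-np.minimum(render(im,p,parts,z0,h),m).astype(float).sum()/np.maximum(render(im,p,parts,z0,h),m).sum()
    best=min((minimize(g,p,method='Nelder-Mead',options=dict(initial_simplex=np.array([p,*(p+np.diag([.008,.008,.25]))]),maxiter=120)) for p in [np.array(p0)+[0,0,d] for d in(-.3,0,.3)]),key=lambda r:r.fun)
    return best.x,-best.fun
def wmask(im,box,z=.012):
    f=im['frame'].astype(int);m=((f.min(2)>105)&(f.max(2)-f.min(2)<60)).astype(np.uint8)*255
    r=np.zeros_like(m);cv2.fillConvexPoly(r,np.round(proj(im,box)).astype(np.int32),255);m&=r
    o=np.zeros_like(m);cv2.drawContours(o,blobs(m,1),-1,255,-1);return o
def cmask(im,kind,cen,r=.06,z=.012):
    m=mask(im,kind,proj(im,[(cen[0]+a*r,cen[1]+b*r,z) for a,b in((-1,-1),(-1,1),(1,1),(1,-1))]))
    o=np.zeros_like(m);cv2.drawContours(o,blobs(m,1),-1,255,-1);return o
E
python3 - <<'E'
from fit import *
B=np.array([(.53,.095,.012),(.53,.185,.012),(.62,.185,.012),(.62,.095,.012)])
for n in('sh1.png','b2.png','b1.png'):
    im=load(n);x,q=fit(im,wmask(im,B),(.577,.139,.35),SH,.006);print('shell',x[:2].round(4),np.degrees(x[2]).round(1),q.round(3))
for n in('b2.png','b1.png'):
    im=load(n)
    x,q=fit(im,cmask(im,'gold',(.493,.2)),(.493,.2,1.6),leaf(-1),.006);print('gold',x[:2].round(4),np.degrees(x[2]).round(1),q.round(3))
    x,q=fit(im,cmask(im,'red',(.496,.302)),(.496,.302,-1.6),leaf(1),.006);print('red',x[:2].round(4),np.degrees(x[2]).round(1),q.round(3))
s=manip.get_state();print(s['position'].round(4))
im=load('bo3.png');roi=proj(im,np.array([(.45,-.28,.02),(.45,-.15,.02),(.55,-.15,.02),(.55,-.28,.02)]))
E
```

```text
shell [0.5783 0.14  ] 23.5 0.819
shell [0.5775 0.1406] 28.9 0.853
shell [0.5778 0.1395] 25.3 0.87
gold [0.4906 0.1982] 91.9 0.809
red [0.4945 0.3023] -93.4 0.775
gold [0.4918 0.1974] 93.6 0.821
red [0.4953 0.3025] -93.2 0.781
[0.5653 0.1295 0.1534]
```

```bash
python3 -m pendant '[{"dx":0.0127,"dy":-0.0105,"dz":0.03,"rx":0,"ry":0,"rz":0,"hand":0.07},{"dx":0,"dy":0,"dz":0.02,"rx":0,"ry":0,"rz":-6.5,"hand":0.07},{"dx":0,"dy":0,"dz":0.02,"rx":0,"ry":0,"rz":-6.5,"hand":0.07},{"dx":0,"dy":0,"dz":0.02,"rx":0,"ry":0,"rz":-6.5,"hand":0.07},{"dx":0,"dy":0,"dz":0.02,"rx":0,"ry":0,"rz":-6.5,"hand":0.07},{"dx":0,"dy":0,"dz":0.02,"rx":0,"ry":0,"rz":0,"hand":0.07},{"dx":0,"dy":0,"dz":0.009,"rx":0,"ry":0,"rz":0,"hand":0.07},{"dx":0,"dy":0,"dz":0.004,"rx":0,"ry":0,"rz":0,"hand":0.07},{"dx":0,"dy":0,"dz":0,"rx":0,"ry":0,"rz":0,"hand":0.07},{"dx":0,"dy":0,"dz":0,"rx":0,"ry":0,"rz":0,"hand":0.07}]' && python3 -m pendant '[{"dx":0,"dy":0,"dz":0,"rx":0,"ry":0,"rz":0,"hand":0.042},{"dx":0,"dy":0,"dz":0,"rx":0,"ry":0,"rz":0,"hand":0.042},{"dx":0,"dy":0,"dz":0,"rx":0,"ry":0,"rz":0,"hand":0.042},{"dx":0,"dy":0,"dz":0,"rx":0,"ry":0,"rz":0,"hand":0.042},{"dx":0,"dy":0,"dz":0,"rx":0,"ry":0,"rz":0,"hand":0.042}]' 30
```

```text
clock: 14.72
position: [0.5799, 0.1391, 0.0128]
ee_rot: [0.0, 0.974, 0.225, 0.0]
contact_force: [-0.4, 0.6, 0.1]
width: 0.0698
gripper_force: 0.0
clock: 15.13
position: [0.5803, 0.1397, 0.014]
ee_rot: [0.0, 0.974, 0.226, 0.001]
contact_force: [-1.2, 0.1, 5.2]
width: 0.0492
gripper_force: 30.4
```

```bash
python3 -m pendant '[{"dx":0,"dy":0,"dz":-0.015,"rx":0,"ry":0,"rz":0,"hand":0.042},{"dx":0,"dy":0,"dz":-0.02,"rx":0,"ry":0,"rz":0,"hand":0.042},{"dx":0,"dy":0,"dz":-0.015,"rx":0,"ry":0,"rz":7.1,"hand":0.042},{"dx":0,"dy":0,"dz":-0.01,"rx":0,"ry":0,"rz":7.1,"hand":0.042},{"dx":0,"dy":0,"dz":0,"rx":0,"ry":0,"rz":7.1,"hand":0.042},{"dx":0,"dy":0,"dz":0,"rx":0,"ry":0,"rz":7.1,"hand":0.042},{"dx":0,"dy":0,"dz":0,"rx":0,"ry":0,"rz":7.1,"hand":0.042},{"dx":0.0056,"dy":0.0366,"dz":0,"rx":0,"ry":0,"rz":0,"hand":0.042},{"dx":0.0056,"dy":0.0366,"dz":0,"rx":0,"ry":0,"rz":0,"hand":0.042},{"dx":0.0056,"dy":0.0366,"dz":0,"rx":0,"ry":0,"rz":0,"hand":0.042},{"dx":0.0056,"dy":0.0366,"dz":0,"rx":0,"ry":0,"rz":0,"hand":0.042},{"dx":0.0056,"dy":0.0366,"dz":0,"rx":0,"ry":0,"rz":0,"hand":0.042}]' && python3 -m pendant '[{"dx":0.0056,"dy":0.0366,"dz":0,"rx":0,"ry":0,"rz":0,"hand":0.042},{"dx":0.0056,"dy":0.0366,"dz":0,"rx":0,"ry":0,"rz":0,"hand":0.042},{"dx":0.0056,"dy":0.0366,"dz":0,"rx":0,"ry":0,"rz":0,"hand":0.042},{"dx":0.0056,"dy":0.0366,"dz":0,"rx":0,"ry":0,"rz":0,"hand":0.042},{"dx":0.0056,"dy":0.0366,"dz":0,"rx":0,"ry":0,"rz":0,"hand":0.042},{"dx":0,"dy":0,"dz":0,"rx":0,"ry":0,"rz":0,"hand":0.042},{"dx":0,"dy":0,"dz":0,"rx":0,"ry":0,"rz":0,"hand":0.042},{"dx":0,"dy":0,"dz":0,"rx":0,"ry":0,"rz":0,"hand":0.042}]'; python3 -c "
from fit import *
im=grab('wrist','sh2.png');s=manip.get_state()['position']
x,q=fit(im,wmask(im,np.array([(s[0]+a*.045,s[1]+b*.045,s[2]) for a,b in((-1,-1),(-1,1),(1,1),(1,-1))])),(s[0],s[1],-.166),SH,s[2]-.008);print(s,x,np.degrees(x[2]),q)
cv2.imwrite('pics/sh2c.png',im['frame'][150:450,120:520,::-1])"
```

```text
clock: 16.13
position: [0.5771, -0.0468, 0.0728]
ee_rot: [0.0, 0.997, -0.081, 0.001]
contact_force: [-0.4, 0.7, 0.1]
width: 0.0491
gripper_force: 31.2
clock: 16.8
position: [0.5746, -0.2302, 0.0723]
ee_rot: [-0.0, 0.997, -0.082, -0.0]
contact_force: [0.2, -0.1, 0.2]
width: 0.049
gripper_force: 31.2
[ 0.57460228 -0.22949953  0.07233117] [ 0.57129025 -0.22934068 -0.19192578] -10.996537212136849 0.7929800582451186
```

View pics/sh2c.png

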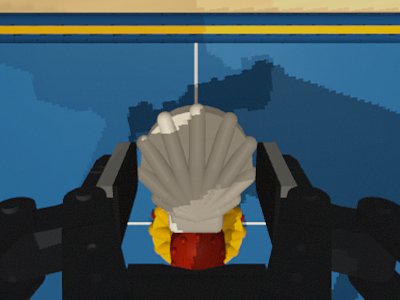

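Shell held level, hinge towards the rosette, on the chalk line. Lowering.

```bash
python3 -m pendant '[{"dx":0.0015,"dy":0,"dz":0.02,"rx":0,"ry":0,"rz":0,"hand":0.042},{"dx":0,"dy":0,"dz":0.018,"rx":0,"ry":0,"rz":0,"hand":0.042},{"dx":0,"dy":0,"dz":0.008,"rx":0,"ry":0,"rz":0,"hand":0.042},{"dx":0,"dy":0,"dz":0.004,"rx":0,"ry":0,"rz":0,"hand":0.042},{"dx":0,"dy":0,"dz":0.001,"rx":0,"ry":0,"rz":0,"hand":0.042},{"dx":0,"dy":0,"dz":0,"rx":0,"ry":0,"rz":0,"hand":0.042},{"dx":0,"dy":0,"dz":0,"rx":0,"ry":0,"rz":0,"hand":0.042}]' && python3 -m pendant '[{"dx":0,"dy":0,"dz":0.001,"rx":0,"ry":0,"rz":0,"hand":0.042},{"dx":0,"dy":0,"dz":0,"rx":0,"ry":0,"rz":0,"hand":0.042}]'
```

```text
clock: 17.43
position: [0.5771, -0.2307, 0.0222]
ee_rot: [0.0, 0.997, -0.082, 0.001]
contact_force: [-0.1, 0.2, -1.3]
width: 0.0494
gripper_force: 31.3
clock: 17.6
position: [0.5768, -0.231, 0.0209]
ee_rot: [0.0, 0.997, -0.082, 0.001]
contact_force: [0.5, -0.6, -0.7]
width: 0.049
gripper_force: 31.3
```

```bash
python3 -m pendant '[{"dx":0,"dy":0,"dz":0.001,"rx":0,"ry":0,"rz":0,"hand":0.042},{"dx":0,"dy":0,"dz":0,"rx":0,"ry":0,"rz":0,"hand":0.042}]'
```

```text
clock: 17.77
position: [0.5768, -0.2311, 0.0201]
ee_rot: [0.0, 0.997, -0.082, 0.001]
contact_force: [-0.6, -0.5, 3.6]
width: 0.049
gripper_force: 31.9
```

```bash
python3 -m pendant '[{"dx":0,"dy":0,"dz":-0.001,"rx":0,"ry":0,"rz":0,"hand":0.054},{"dx":0,"dy":0,"dz":0,"rx":0,"ry":0,"rz":0,"hand":0.06},{"dx":0,"dy":0,"dz":0,"rx":0,"ry":0,"rz":0,"hand":0.066},{"dx":0,"dy":0,"dz":-0.01,"rx":0,"ry":0,"rz":0,"hand":0.066},{"dx":0,"dy":0,"dz":-0.04,"rx":0,"ry":0,"rz":0,"hand":0.066},{"dx":0,"dy":0,"dz":-0.04,"rx":0,"ry":0,"rz":0,"hand":0.06},{"dx":0,"dy":0,"dz":-0.04,"rx":0,"ry":0,"rz":0,"hand":0.055},{"dx":-0.0141,"dy":-0.0372,"dz":0,"rx":0,"ry":0,"rz":0,"hand":0.055},{"dx":-0.0141,"dy":-0.0372,"dz":0,"rx":0,"ry":0,"rz":0,"hand":0.055},{"dx":-0.0141,"dy":-0.0372,"dz":0,"rx":0,"ry":0,"rz":0,"hand":0.055},{"dx":-0.0141,"dy":-0.0372,"dz":0,"rx":0,"ry":0,"rz":0,"hand":0.055},{"dx":-0.0141,"dy":-0.0372,"dz":0,"rx":0,"ry":0,"rz":0,"hand":0.055}]' && python3 -m pendant '[{"dx":-0.0141,"dy":-0.0372,"dz":0,"rx":0,"ry":0,"rz":0,"hand":0.055},{"dx":-0.0141,"dy":-0.0372,"dz":0,"rx":0,"ry":0,"rz":0,"hand":0.055},{"dx":-0.0141,"dy":-0.0372,"dz":0,"rx":0,"ry":0,"rz":0,"hand":0.055},{"dx":-0.0141,"dy":-0.0372,"dz":0,"rx":0,"ry":0,"rz":0,"hand":0.055},{"dx":-0.0141,"dy":-0.0372,"dz":0,"rx":0,"ry":0,"rz":0,"hand":0.055},{"dx":-0.0141,"dy":-0.0372,"dz":0,"rx":0,"ry":0,"rz":0,"hand":0.055},{"dx":0,"dy":0,"dz":0,"rx":0,"ry":0,"rz":-7.15,"hand":0.055},{"dx":0,"dy":0,"dz":0,"rx":0,"ry":0,"rz":-7.15,"hand":0.055},{"dx":0,"dy":0,"dz":0,"rx":0,"ry":0,"rz":-7.15,"hand":0.055},{"dx":0,"dy":0,"dz":0,"rx":0,"ry":0,"rz":-7.15,"hand":0.055}]'  && python3 -m pendant '[{"dx":0,"dy":0,"dz":0,"rx":0,"ry":0,"rz":-7.15,"hand":0.055},{"dx":0,"dy":0,"dz":0,"rx":0,"ry":0,"rz":-7.15,"hand":0.055},{"dx":0,"dy":0,"dz":0,"rx":0,"ry":0,"rz":-7.15,"hand":0.055},{"dx":0,"dy":0,"dz":0,"rx":0,"ry":0,"rz":-7.15,"hand":0.055},{"dx":0,"dy":0,"dz":0,"rx":0,"ry":0,"rz":-7.15,"hand":0.055},{"dx":0,"dy":0,"dz":0,"rx":0,"ry":0,"rz":-7.15,"hand":0.055},{"dx":0,"dy":0,"dz":0,"rx":0,"ry":0,"rz":-7.15,"hand":0.055},{"dx":0,"dy":0,"dz":0,"rx":0,"ry":0,"rz":-7.15,"hand":0.055},{"dx":0,"dy":0,"dz":0,"rx":0,"ry":0,"rz":-7.15,"hand":0.055},{"dx":0,"dy":0,"dz":0,"rx":0,"ry":0,"rz":-7.15,"hand":0.055},{"dx":0,"dy":0,"dz":0,"rx":0,"ry":0,"rz":0,"hand":0.055},{"dx":0,"dy":0,"dz":0,"rx":0,"ry":0,"rz":0,"hand":0.055}]'; python3 -c "
from fit import *
im=grab('wrist','g1.png');s=manip.get_state();print(s['position'],np.degrees(2*np.arctan2(s['ee_rot'][2],s['ee_rot'][1])))
for h in(.012,.015):
  x,q=fit(im,cmask(im,'gold',(.492,.198)),(.492,.198,1.6),leaf(-1),.006,h);print('gold',x[:2].round(4),np.degrees(x[2]).round(1),q.round(3))"
```

```text
clock: 18.77
position: [0.5365, -0.0343, 0.1512]
ee_rot: [0.0, 0.997, -0.082, 0.001]
contact_force: [2.0, 0.4, -0.5]
width: 0.0549
gripper_force: 0.0
clock: 19.6
position: [0.4899, 0.1988, 0.151]
ee_rot: [0.0, 0.985, 0.171, 0.0]
contact_force: [-0.4, 0.8, 0.0]
width: 0.0549
gripper_force: 0.0
clock: 20.6
position: [0.4902, 0.1983, 0.1508]
ee_rot: [0.0, 0.704, 0.71, 0.0]
contact_force: [0.5, -0.6, -0.1]
width: 0.0547
gripper_force: 0.0
[0.49009933 0.19825622 0.15063824] 90.54597798089833
gold [0.4914 0.1981] 92.5 0.845
gold [0.4914 0.1984] 92.5 0.825
```

```bash
python3 -m pendant '[{"dx":0,"dy":0.0013,"dz":0.03,"rx":0,"ry":0,"rz":-2,"hand":0.052},{"dx":0,"dy":0,"dz":0.04,"rx":0,"ry":0,"rz":0,"hand":0.052},{"dx":0,"dy":0,"dz":0.035,"rx":0,"ry":0,"rz":0,"hand":0.052},{"dx":0,"dy":0,"dz":0.02,"rx":0,"ry":0,"rz":0,"hand":0.052},{"dx":0,"dy":0,"dz":0.009,"rx":0,"ry":0,"rz":0,"hand":0.052},{"dx":0,"dy":0,"dz":0.004,"rx":0,"ry":0,"rz":0,"hand":0.052},{"dx":0,"dy":0,"dz":0,"rx":0,"ry":0,"rz":0,"hand":0.052},{"dx":0,"dy":0,"dz":0,"rx":0,"ry":0,"rz":0,"hand":0.052}]' && python3 -m pendant '[{"dx":0,"dy":0,"dz":0,"rx":0,"ry":0,"rz":0,"hand":0.025},{"dx":0,"dy":0,"dz":0,"rx":0,"ry":0,"rz":0,"hand":0.025},{"dx":0,"dy":0,"dz":0,"rx":0,"ry":0,"rz":0,"hand":0.025},{"dx":0,"dy":0,"dz":0,"rx":0,"ry":0,"rz":0,"hand":0.025},{"dx":0,"dy":0,"dz":0,"rx":0,"ry":0,"rz":0,"hand":0.025}]' 30
```

```text
clock: 21.32
position: [0.4926, 0.1986, 0.0134]
ee_rot: [0.001, 0.69, 0.723, 0.001]
contact_force: [-0.7, 0.3, -0.0]
width: 0.052
gripper_force: 0.0
clock: 21.73
position: [0.4926, 0.1986, 0.014]
ee_rot: [0.001, 0.69, 0.724, 0.001]
contact_force: [-0.9, 0.3, 6.4]
width: 0.0323
gripper_force: 29.8
```

```bash
python3 -m pendant '[{"dx":0,"dy":0,"dz":-0.015,"rx":0,"ry":0,"rz":0,"hand":0.025},{"dx":0,"dy":0,"dz":-0.03,"rx":0,"ry":0,"rz":6.1,"hand":0.025},{"dx":0,"dy":0,"dz":-0.015,"rx":0,"ry":0,"rz":6.1,"hand":0.025},{"dx":-0.0361,"dy":0.0087,"dz":0,"rx":0,"ry":0,"rz":0,"hand":0.025},{"dx":-0.0361,"dy":0.0087,"dz":0,"rx":0,"ry":0,"rz":0,"hand":0.025},{"dx":-0.0361,"dy":0.0087,"dz":0,"rx":0,"ry":0,"rz":0,"hand":0.025},{"dx":-0.0361,"dy":0.0087,"dz":0,"rx":0,"ry":0,"rz":0,"hand":0.025},{"dx":-0.0361,"dy":0.0087,"dz":0,"rx":0,"ry":0,"rz":0,"hand":0.025},{"dx":-0.0361,"dy":0.0087,"dz":0,"rx":0,"ry":0,"rz":0,"hand":0.025},{"dx":-0.0361,"dy":0.0087,"dz":0,"rx":0,"ry":0,"rz":0,"hand":0.025},{"dx":-0.0361,"dy":0.0087,"dz":0,"rx":0,"ry":0,"rz":0,"hand":0.025},{"dx":-0.0361,"dy":0.0087,"dz":0,"rx":0,"ry":0,"rz":0,"hand":0.025}]' && python3 -m pendant '[{"dx":0,"dy":0,"dz":0,"rx":0,"ry":0,"rz":0,"hand":0.025},{"dx":0,"dy":0,"dz":0,"rx":0,"ry":0,"rz":0,"hand":0.025},{"dx":0,"dy":0,"dz":0,"rx":0,"ry":0,"rz":0,"hand":0.025}]'; python3 -c "
from fit import *
im=grab('wrist','g2.png');s=manip.get_state()['position']
x,q=fit(im,cmask(im,'gold',s,.055,s[2]),(s[0],s[1],1.405),leaf(-1),s[2]-.008,.012);print(s,x,np.degrees(x[2]),q)
cv2.imwrite('pics/g2c.png',im['frame'][150:450,120:520,::-1])"
```

```text
clock: 22.73
position: [0.515, -0.137, 0.0729]
ee_rot: [0.0, 0.763, 0.646, 0.0]
contact_force: [1.3, -0.1, -1.3]
width: 0.0327
gripper_force: 30.2
clock: 22.98
position: [0.5146, -0.1348, 0.0724]
ee_rot: [-0.0, 0.764, 0.646, 0.0]
contact_force: [0.1, -0.8, -1.3]
width: 0.0324
gripper_force: 30.2
[ 0.51451512 -0.13411065  0.07231298] [ 0.51402971 -0.1363041   1.39454563] 79.90157881073739 0.749124999500713
```

View pics/g2c.png

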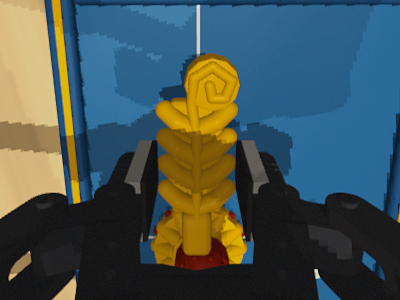

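Leaf held level along the chalk line, stem towards the rosette.

```bash
python3 -m pendant '[{"dx":0.0005,"dy":0.0015,"dz":0.02,"rx":0,"ry":0,"rz":0,"hand":0.025},{"dx":0,"dy":0,"dz":0.018,"rx":0,"ry":0,"rz":0,"hand":0.025},{"dx":0,"dy":0,"dz":0.008,"rx":0,"ry":0,"rz":0,"hand":0.025},{"dx":0,"dy":0,"dz":0.004,"rx":0,"ry":0,"rz":0,"hand":0.025},{"dx":0,"dy":0,"dz":0.0015,"rx":0,"ry":0,"rz":0,"hand":0.025},{"dx":0,"dy":0,"dz":0,"rx":0,"ry":0,"rz":0,"hand":0.025},{"dx":0,"dy":0,"dz":0,"rx":0,"ry":0,"rz":0,"hand":0.025}]' && python3 -m pendant '[{"dx":0,"dy":0,"dz":0.001,"rx":0,"ry":0,"rz":0,"hand":0.025},{"dx":0,"dy":0,"dz":0,"rx":0,"ry":0,"rz":0,"hand":0.025}]'
```

```text
clock: 23.62
position: [0.5173, -0.1347, 0.0215]
ee_rot: [0.001, 0.763, 0.646, 0.0]
contact_force: [0.3, -0.6, -0.6]
width: 0.0326
gripper_force: 30.2
clock: 23.78
position: [0.517, -0.135, 0.0204]
ee_rot: [0.001, 0.763, 0.646, 0.0]
contact_force: [-0.2, -1.1, -1.0]
width: 0.0323
gripper_force: 30.2
```

```bash
python3 -m pendant '[{"dx":0,"dy":0,"dz":0.001,"rx":0,"ry":0,"rz":0,"hand":0.025},{"dx":0,"dy":0,"dz":0,"rx":0,"ry":0,"rz":0,"hand":0.025}]'
```

```text
clock: 23.95
position: [0.5171, -0.1351, 0.02]
ee_rot: [0.001, 0.763, 0.646, 0.0]
contact_force: [-1.0, 0.6, 5.8]
width: 0.0326
gripper_force: 30.9
```

```bash
python3 -m pendant '[{"dx":0,"dy":0,"dz":-0.001,"rx":0,"ry":0,"rz":0,"hand":0.038},{"dx":0,"dy":0,"dz":0,"rx":0,"ry":0,"rz":0,"hand":0.044},{"dx":0,"dy":0,"dz":0,"rx":0,"ry":0,"rz":0,"hand":0.05},{"dx":0,"dy":0,"dz":-0.01,"rx":0,"ry":0,"rz":0,"hand":0.052},{"dx":0,"dy":0,"dz":-0.04,"rx":0,"ry":0,"rz":0,"hand":0.052},{"dx":0,"dy":0,"dz":-0.04,"rx":0,"ry":0,"rz":0,"hand":0.052},{"dx":0,"dy":0,"dz":-0.04,"rx":0,"ry":0,"rz":0,"hand":0.052},{"dx":0.0389,"dy":-0.0085,"dz":0,"rx":0,"ry":0,"rz":0,"hand":0.052},{"dx":0.0389,"dy":-0.0085,"dz":0,"rx":0,"ry":0,"rz":0,"hand":0.052},{"dx":0.0389,"dy":-0.0085,"dz":0,"rx":0,"ry":0,"rz":0,"hand":0.052},{"dx":0.0389,"dy":-0.0085,"dz":0,"rx":0,"ry":0,"rz":0,"hand":0.052},{"dx":0.0389,"dy":-0.0085,"dz":0,"rx":0,"ry":0,"rz":0,"hand":0.052}]' && python3 -m pendant '[{"dx":0.0389,"dy":-0.0085,"dz":0,"rx":0,"ry":0,"rz":0,"hand":0.052},{"dx":0.0389,"dy":-0.0085,"dz":0,"rx":0,"ry":0,"rz":0,"hand":0.052},{"dx":0.0389,"dy":-0.0085,"dz":0,"rx":0,"ry":0,"rz":0,"hand":0.052},{"dx":0.0389,"dy":-0.0085,"dz":0,"rx":0,"ry":0,"rz":0,"hand":0.052},{"dx":0.0389,"dy":-0.0085,"dz":0,"rx":0,"ry":0,"rz":0,"hand":0.052},{"dx":0.0389,"dy":-0.0085,"dz":0,"rx":0,"ry":0,"rz":0,"hand":0.052},{"dx":0,"dy":0,"dz":0,"rx":0,"ry":0,"rz":-6.2,"hand":0.052},{"dx":0,"dy":0,"dz":0,"rx":0,"ry":0,"rz":0,"hand":0.052},{"dx":0,"dy":0,"dz":0,"rx":0,"ry":0,"rz":0,"hand":0.052}]'; python3 -c "
from fit import *
im=grab('wrist','d1.png');s=manip.get_state();print(s['position'],np.degrees(2*np.arctan2(s['ee_rot'][2],s['ee_rot'][1])))
for h in(.012,.015):
  x,q=fit(im,cmask(im,'red',(.495,.3025)),(.495,.302,-1.63),leaf(1),.006,h);print('red',x[:2].round(4),np.degrees(x[2]).round(1),q.round(3))"
```

```text
clock: 24.95
position: [0.5064, 0.0655, 0.1507]
ee_rot: [0.0, 0.763, 0.646, 0.0]
contact_force: [0.2, -0.4, -1.2]
width: 0.0516
gripper_force: 0.0
clock: 25.7
position: [0.4946, 0.3026, 0.1499]
ee_rot: [0.0, 0.727, 0.686, -0.0]
contact_force: [0.8, 0.5, -0.2]
width: 0.052
gripper_force: 0.0
[0.49472707 0.30191267 0.14994095] 86.5837949908752
red [0.4952 0.3036] -94.7 0.828
red [0.4951 0.3036] -94.4 0.808
```

```bash
python3 -m pendant '[{"dx":0.001,"dy":0.0003,"dz":0.03,"rx":0,"ry":0,"rz":0.9,"hand":0.052},{"dx":0,"dy":0,"dz":0.04,"rx":0,"ry":0,"rz":0,"hand":0.052},{"dx":0,"dy":0,"dz":0.035,"rx":0,"ry":0,"rz":0,"hand":0.052},{"dx":0,"dy":0,"dz":0.02,"rx":0,"ry":0,"rz":0,"hand":0.052},{"dx":0,"dy":0,"dz":0.009,"rx":0,"ry":0,"rz":0,"hand":0.052},{"dx":0,"dy":0,"dz":0.0035,"rx":0,"ry":0,"rz":0,"hand":0.052},{"dx":0,"dy":0,"dz":0,"rx":0,"ry":0,"rz":0,"hand":0.052},{"dx":0,"dy":0,"dz":0,"rx":0,"ry":0,"rz":0,"hand":0.052}]' && python3 -m pendant '[{"dx":0,"dy":0,"dz":0,"rx":0,"ry":0,"rz":0,"hand":0.025},{"dx":0,"dy":0,"dz":0,"rx":0,"ry":0,"rz":0,"hand":0.025},{"dx":0,"dy":0,"dz":0,"rx":0,"ry":0,"rz":0,"hand":0.025},{"dx":0,"dy":0,"dz":0,"rx":0,"ry":0,"rz":0,"hand":0.025},{"dx":0,"dy":0,"dz":0,"rx":0,"ry":0,"rz":0,"hand":0.025}]' 30
```

```text
clock: 26.42
position: [0.4967, 0.3036, 0.0137]
ee_rot: [0.0, 0.733, 0.68, 0.001]
contact_force: [0.4, 0.1, 0.7]
width: 0.0522
gripper_force: 0.0
clock: 26.83
position: [0.4965, 0.304, 0.0142]
ee_rot: [0.001, 0.732, 0.681, 0.002]
contact_force: [0.6, -1.7, 6.2]
width: 0.0325
gripper_force: 29.7
```

```bash
python3 -m pendant '[{"dx":0,"dy":0,"dz":-0.015,"rx":0,"ry":0,"rz":0,"hand":0.025},{"dx":0,"dy":0,"dz":-0.03,"rx":0,"ry":0,"rz":5.3,"hand":0.025},{"dx":0,"dy":0,"dz":-0.04,"rx":0,"ry":0,"rz":0,"hand":0.025},{"dx":-0.04,"dy":0.0061,"dz":0,"rx":0,"ry":0,"rz":0,"hand":0.025},{"dx":-0.04,"dy":0.0061,"dz":0,"rx":0,"ry":0,"rz":0,"hand":0.025},{"dx":-0.04,"dy":0.0061,"dz":0,"rx":0,"ry":0,"rz":0,"hand":0.025},{"dx":-0.04,"dy":0.0061,"dz":0,"rx":0,"ry":0,"rz":0,"hand":0.025},{"dx":-0.04,"dy":0.0061,"dz":0,"rx":0,"ry":0,"rz":0,"hand":0.025},{"dx":-0.04,"dy":0.0061,"dz":0,"rx":0,"ry":0,"rz":0,"hand":0.025},{"dx":-0.04,"dy":0.0061,"dz":0,"rx":0,"ry":0,"rz":0,"hand":0.025},{"dx":-0.04,"dy":0.0061,"dz":0,"rx":0,"ry":0,"rz":0,"hand":0.025},{"dx":-0.04,"dy":0.0061,"dz":0,"rx":0,"ry":0,"rz":0,"hand":0.025}]' && python3 -m pendant '[{"dx":-0.04,"dy":0.0061,"dz":0,"rx":0,"ry":0,"rz":0,"hand":0.025},{"dx":-0.04,"dy":0.0061,"dz":0,"rx":0,"ry":0,"rz":0,"hand":0.025},{"dx":-0.04,"dy":0.0061,"dz":0,"rx":0,"ry":0,"rz":0,"hand":0.025},{"dx":-0.04,"dy":0.0061,"dz":0,"rx":0,"ry":0,"rz":0,"hand":0.025},{"dx":-0.04,"dy":0.0061,"dz":0,"rx":0,"ry":0,"rz":0,"hand":0.025},{"dx":-0.039,"dy":0.0061,"dz":0,"rx":0,"ry":0,"rz":0,"hand":0.025},{"dx":0,"dy":0,"dz":0,"rx":0,"ry":0,"rz":0,"hand":0.025},{"dx":0,"dy":0,"dz":0,"rx":0,"ry":0,"rz":0,"hand":0.025},{"dx":0,"dy":0,"dz":0,"rx":0,"ry":0,"rz":0,"hand":0.025}]'; python3 -c "
from fit import *
im=grab('wrist','d2.png');s=manip.get_state()['position']
x,q=fit(im,cmask(im,'red',s,.055,s[2]),(s[0],s[1],1.405-np.pi),leaf(1),s[2]-.008,.012);print(s,x,np.degrees(x[2]),q)
cv2.imwrite('pics/d2c.png',im['frame'][:,:,::-1])"
```

```text
clock: 27.83
position: [0.4899, -0.0623, 0.098]
ee_rot: [0.001, 0.763, 0.646, 0.0]
contact_force: [1.1, 0.2, -0.1]
width: 0.0326
gripper_force: 30.0
clock: 28.58
position: [0.4864, -0.3018, 0.0973]
ee_rot: [-0.001, 0.763, 0.646, 0.0]
contact_force: [-0.5, 0.1, -0.7]
width: 0.0325
gripper_force: 30.0
[ 0.48643401 -0.30104671  0.09728744] [ 0.48611551 -0.30210789 -1.74953457] -100.24094678419301 0.8071712696723374
```

View pics/d2c.png

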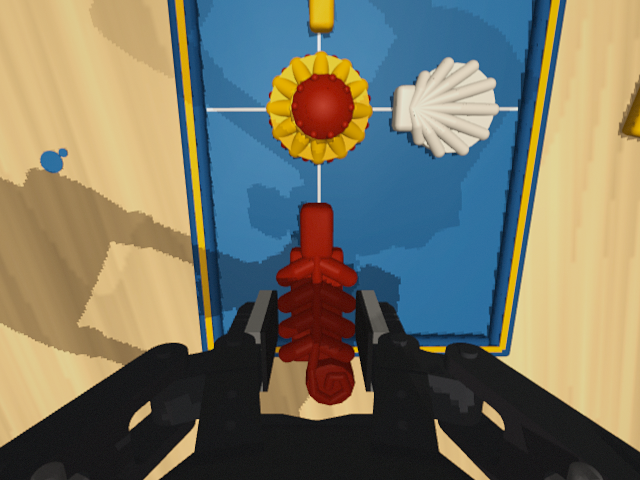

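Rosette with boss on the crossing (320,106), shell behind on its line (hinge 393,108), gold leaf stem at (320,20); the red leaf is held along the line. Lowering.

```bash
python3 -m pendant '[{"dx":0,"dy":0.001,"dz":0.025,"rx":0,"ry":0,"rz":0,"hand":0.025},{"dx":0,"dy":0,"dz":0.025,"rx":0,"ry":0,"rz":0,"hand":0.025},{"dx":0,"dy":0,"dz":0.015,"rx":0,"ry":0,"rz":0,"hand":0.025},{"dx":0,"dy":0,"dz":0.007,"rx":0,"ry":0,"rz":0,"hand":0.025},{"dx":0,"dy":0,"dz":0.0035,"rx":0,"ry":0,"rz":0,"hand":0.025},{"dx":0,"dy":0,"dz":0.001,"rx":0,"ry":0,"rz":0,"hand":0.025},{"dx":0,"dy":0,"dz":0,"rx":0,"ry":0,"rz":0,"hand":0.025},{"dx":0,"dy":0,"dz":0,"rx":0,"ry":0,"rz":0,"hand":0.025}]' && python3 -m pendant '[{"dx":0,"dy":0,"dz":0.001,"rx":0,"ry":0,"rz":0,"hand":0.025},{"dx":0,"dy":0,"dz":0,"rx":0,"ry":0,"rz":0,"hand":0.025}]'
```

```text
clock: 29.3
position: [0.4886, -0.3027, 0.0219]
ee_rot: [0.001, 0.763, 0.646, 0.0]
contact_force: [0.1, -0.3, -0.6]
width: 0.0323
gripper_force: 30.0
clock: 29.47
position: [0.4882, -0.3028, 0.0205]
ee_rot: [0.001, 0.763, 0.646, 0.0]
contact_force: [-0.3, 0.3, -0.8]
width: 0.0322
gripper_force: 30.0
```

```bash
python3 -m pendant '[{"dx":0,"dy":0,"dz":0.001,"rx":0,"ry":0,"rz":0,"hand":0.025},{"dx":0,"dy":0,"dz":0,"rx":0,"ry":0,"rz":0,"hand":0.025}]'
```

```text
clock: 29.63
position: [0.4882, -0.3028, 0.0202]
ee_rot: [0.001, 0.763, 0.646, 0.0]
contact_force: [-1.1, 1.2, 6.1]
width: 0.0326
gripper_force: 30.8
```

```bash
python3 -m pendant '[{"dx":0,"dy":0,"dz":-0.001,"rx":0,"ry":0,"rz":0,"hand":0.038},{"dx":0,"dy":0,"dz":0,"rx":0,"ry":0,"rz":0,"hand":0.044},{"dx":0,"dy":0,"dz":0,"rx":0,"ry":0,"rz":0,"hand":0.05},{"dx":0,"dy":0,"dz":-0.01,"rx":0,"ry":0,"rz":0,"hand":0.052},{"dx":0,"dy":0,"dz":-0.04,"rx":0,"ry":0,"rz":0,"hand":0.06},{"dx":0,"dy":0,"dz":-0.04,"rx":0,"ry":0,"rz":0,"hand":0.07},{"dx":0,"dy":0,"dz":-0.04,"rx":0,"ry":0,"rz":0,"hand":0.08},{"dx":0,"dy":0,"dz":-0.04,"rx":0,"ry":0,"rz":0,"hand":0.08},{"dx":0.015,"dy":0,"dz":-0.035,"rx":0,"ry":0,"rz":0,"hand":0.08},{"dx":0.02,"dy":0,"dz":0,"rx":0,"ry":0,"rz":0,"hand":0.08},{"dx":0,"dy":0,"dz":0,"rx":0,"ry":0,"rz":0,"hand":0.08},{"dx":0,"dy":0,"dz":0,"rx":0,"ry":0,"rz":0,"hand":0.08}]'
python3 - <<'E'
from fit import *
im=grab('wrist','f1.png');s=manip.get_state();print(s['clock'])
C=np.array([.5015,-.2175]);u=np.array([.9863,-.165]);v=np.array([.165,.9863])
loc=lambda p:(np.round([(p[:2]-C)@u*1000,(p[:2]-C)@v*1000],1))
g=C+.085*v;r=C-.085*v;h=C+.072*u
for n,m,p0,P in(('gold',cmask(im,'gold',g,.05),(*g,1.405),leaf(-1)),('red',cmask(im,'red',r,.05),(*r,1.405-np.pi),leaf(1)),('shell',wmask(im,np.array([(*(h+a*.04*u+b*.04*v),.018) for a,b in((-.95,-1),(-.95,1),(1,1),(1,-1))])),(*h,-.166),SH)):
    x,q=fit(im,m,p0,P,.012);print(n,loc(x),(np.degrees(x[2])+9.5).round(1),q.round(2))
ROS=[disc(0,0,.03)];x,q=fit(im,cmask(im,'gold',C,.038),(*C,0),ROS,.012,.012);print('ros',loc(x),q)
x,q=fit(im,cmask(im,'red',C,.022),(*C,0),[disc(0,0,.016)],.029,.013);print('boss',loc(x),q)
cv2.imwrite('pics/f1c.png',im['frame'][:,:,::-1])
E
```

```text
clock: 30.63
position: [0.4934, -0.2674, 0.2256]
ee_rot: [0.001, 0.763, 0.647, -0.0]
contact_force: [-1.9, -0.7, -0.1]
width: 0.0803
gripper_force: 0.0
30.6833
gold [ 1.7 83.7] 91.0 0.83
red [  0.8 -87.5] -89.3 0.81
shell [74.4 -1. ] -3.2 0.82
ros [ 0.6 -2.5] 0.8505776160035579
boss [ 2.3 -2. ] 0.8460147806738716
```

View pics/f1c.png

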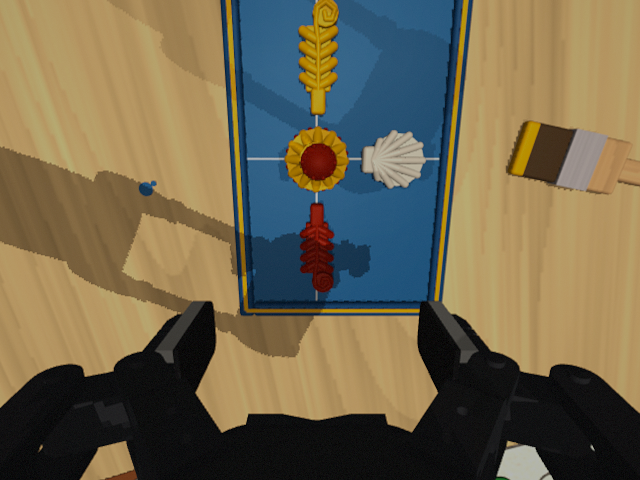

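All five casts lie flat on their lines with even gaps of about 10–13 mm and the boss is centred (318,160). Every measured error is well inside tolerance and the robot is clear, so I'm handing in.

```bash
python3 -c "
from rig import manip
print(manip.sign_off())"
```

```text
the job is handed in; nothing more can be done
None
```

I laid all five casts on the panel as specified and handed the job in at about 31 s; the last wrist-camera check put every one inside tolerance, but the hand-in returned no verdict.

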